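Restock the bath-salt jar lane, oldest first

ROBOT

A 7-joint arm with a two-finger parallel gripper is mounted at the origin on the work surface. World frame = base frame: x ahead of the robot, y to its left, z up, the work surface at z = 0. Lengths are in mm, angles in rad, forces in N, time in s.
With the tool pointing down it reaches from about 425 to 975 mm from the base axis. Payload 16.7 kg.
Tool frame: the origin (TCP) lies midway between the tips of the shut fingers; the grasp point (between the pads) lies 19 mm behind it; z points along the fingers, x is the direction in which the jaws open and shut, and the axes are right-handed (so a half turn about z gives the same grasp; the last joint's range is limited). The gripper opens to 85 mm and grips with 20 to 120 N. Pads are 22 mm wide; open, the fingers measure 114 mm over their backs; the gripper's body (76 mm by 85 mm) begins 54 mm behind the grasp point. The pads swing forward as they close: fully open they stand 13 mm farther back than shut.
Start: joints at [-1.288, 0.426, 0.074, 1.606, -0.034, 1.111, -0.067], TCP at [283.103, 612.721, 203.102] pointing down, gripper open.
Joint ranges: [-2.85, 2.85], [-0.5, 2.14], [-1.23, 1.37], [0.21, 2.46], [-1.02, 4.16], [0.16, 2.05], [-2.73, 2.73]. Speed limits (rad/s): [1.89, 1.89, 2.39, 2.39, 3.01, 3.01, 3.01].

INTERFACE

Orientations are given as [roll, pitch, yaw] about the fixed x, y, z axes, in that order (R = Rz(yaw) Ry(pitch) Rx(roll)).
In Python, from rig import robot, get_image, camera_params, job gives the robot as it stands.
- The arm moves only by the tool servo_tool, never from a script. Its argument "moves" is a list of rows, each a list of 7 numbers: the shift along the world's x, y, z in m, then the turn, a rotation vector about the world's x, y, z in units of 5 degrees (1.0 is 5 degrees), then the opening, from 0 (shut) to 1 (fully open). In form: [[dx, dy, dz, rx, ry, rz, grip], ...]. A call has exactly 5 rows; each row is the pose to reach, as a shift and turn from the pose measured when the call began; what a row does not reach only later rows make up. A row lasts 1/10 s, in which the tool goes at most 50 mm and 8.59 degrees, less where a joint would pass 70% of its speed; a pose out of reach is approached as far as the arm can. A call with a gripper value outside its range is refused whole. The fingers move at their own pace and stop on an object; "force" is the grip in N (left out, the last holds). Time passes only in rows, so rows that repeat a pose let the fingers close, or fill a call up. It gives the time, the measured TCP pose, the force and the opening at its end, in the units of the state.
- robot.get_state(): the state, without advancing time (a new reading comes with each control period).
- get_image(name): name is "scene" or "top" or "wrist"; returns (picture, depth): 420x560x3 uint8, red, green, blue; 420x560 float32, mm along the optical axis (not along the pixel's ray), 0 where there is no reading.
- camera_params(name): a dict with "vfov" (degrees; the focal length in pixels is half the picture's height over the tangent of half this angle, whatever the lens; pixels are square), "cx", "cy" (the principal point, pixels), "distortion" ([k1, k2, p1, p2, k3] as OpenCV has them; the pictures are not rectified), "cam_to_world" (4x4, takes a point from camera to world coordinates). Camera axes: x right, y up, looking along -z (the intrinsics and any distortion apply to the point x, -y, -z); pixel columns grow to the right and rows downward; lengths in mm; the calibration is good to about 2 mm. A picture is of the moment at which its call begins: read the wrist's pose just before it. camera_params takes no time and is no camera call; for the wrist camera it gives the pose at the moment of the call.
- job.finish_job(): hands the job in, once; it reports no verdict.
The state is a dict: "clock": time; "joint_pos": joint angles; "dq": joint speeds; "tau": joint torques, N m; "position": TCP position; "ee_rot": TCP orientation; "force": force on the tool from outside, world axes, zero at the start; "wrist_torque": the same for the moment, N m; "grip_width": opening from 0.0 (shut) to 1.0 (fully open).
Only numpy, scipy, OpenCV 4.12 (cv2) and the standard library are available. Lean on these libraries where they do the work, as an engineer would, in place of code of your own. Each camera call takes 0.05 s, during which the arm holds its last target.

TASK

Restock the clear jar lane first-in-first-out: first draw the two old jars forward together until they rest snugly against the sprung stop at the lane's front, pressing it in a little but never squashing it nearly flat. Only then take the new jar from the counter, stand it in the lane behind them and slide it up until the three jars touch, the row still resting on the stop. Keep all jars upright and leave the other things on the counter where they are.

Things in the scene. Friction and masses are not known exactly. Their poses are not given: they have to be found in the camera images.
- lane: Straight jar lane fixed on the counter: white floor, clear plastic sides. Origin on the counter under the lane; x runs along it from the front (-x, sprung stop) to the rear (+x, loading bay), y across, z up. In its frame, mm: floor top at z 5, channel 62 wide (y -31 to 31), covered part x -160 to 60, open bay x 60 to 125, then a rear lip (x 125 to 130, up to z 15) with nothing behind it
- slot (a point): Middle of the covered part, at its top. There the 4 mm thick clear sides rise to 81 mm above the counter and end in clear flanges turned inwards (77 to 81 mm up, a white bead on each to 84 mm), leaving an open slot 44 mm wide along the middle: jars cannot be lifted out or gripped from their sides there, but closed fingers can reach down and travel along the slot
- bay (a point): Centre of the loading bay, on the lane's floor: 65 mm long, open above, low sides up to 27 mm above the counter. At the start the old jars leave too little room here for the new one; the fingers can reach in behind them over the rear lip
- stop (a joint): Sprung stop plate (56 wide, 46 tall) across the lane's front: how far it is pressed in, m, 0 untouched, 0.025 flat. A spring of 0.4 N per mm pushes it back; the jars' friction on the floor (unknown, some 1 to 3.5 N for two) holds them against it when let go. Press it in some 5 to 8 mm; it must end in by 1 to 20 mm and never go beyond 20
- stop_zone (a point): Middle of the zone in which the stop's face may lie: the stop sits on a grey carriage clamped at a different place each time, its untouched face anywhere within 20 mm ahead of or behind this point along the lane. The true place is not given: find it by touch or sight
- old_rear_mid (a point): Middle (half-way up, on the axis) of the rear old jar, standing in the lane with a gap of some 40 to 55 mm between it and the rear lip. Each of the three jars is a white round jar with a wooden lid, 58 mm in diameter, 66 mm tall, 0.17 to 0.35 kg; z is its axis
- old_front_mid (a point): Middle of the front old jar (same as the others), in the lane ahead of the rear one, 2 to 12 mm between them at the start
- new_jar_mid (a point): Middle of the new jar (same as the others), standing on the open counter beside the lane at the start (its underside at counter height, z 0)
- pump: Bystander, to be left where it is: amber pump bottle, 52 mm in diameter, 127 mm tall, with a black pump head; near the new jar, either one may be the nearer to the lane. Origin at the centre of its underside
- tumbler: Bystander, to be left where it is: white ceramic tumbler, 72 mm in diameter, 95 mm tall. Origin at the centre of its underside
- soapdish: Bystander, to be left where it is: wooden soap dish 85 x 120 mm with a bar of soap, 30 mm tall. Origin at the centre of its underside
- nailbrush: Bystander, to be left where it is: wooden nail brush 40 x 90 mm, 28 mm tall. Origin at the centre of its underside
- lotion: Bystander, to be left where it is: grey lotion bottle, 56 mm in diameter, 160 mm tall. Origin at the centre of its underside
- tin: Bystander, to be left where it is: flat aluminium tin, 78 mm in diameter, 32 mm tall. Origin at the centre of its underside
- razor: Bystander, to be left where it is: steel razor 112 mm long, 15 mm tall. Origin at the centre of its underside
There are look-alikes about, which are no part of the job. Leave any purple or yellow look-alike of the part that bears new_jar_mid alone.

How it is judged (in metres and radians):
On the way, in this order (a step that is already met when the one before it is completed fails the run):
1. the two old jars are together against the sprung stop, the new jar still outside the lane (value of joint stop above 0.0015 m and horizontal distance between old_front_mid and old_rear_mid below 0.062 m and horizontal distance between new_jar_mid and lane above 0.15 m), for 0.2 s.
2. the new jar stands in the lane behind the old ones (y of new_jar_mid in the frame of lane between -0.012 and 0.012 m and z of new_jar_mid in the frame of lane between 0.032 and 0.044 m and angle between new_jar_mid's own z axis and vertical below 0.1 rad and x of new_jar_mid in the frame of lane between -0.02 and 0.11 m and horizontal distance between new_jar_mid and old_front_mid above 0.1 m), for 0.2 s.
At the end, for the whole second after the job is handed in: All three jars stand upright (within 0.1 rad) on the lane's floor in line, the new one rearmost and the old ones ahead of it in their first order; each gap between neighbours is under 4 mm; the row rests against the stop, which is pressed in by 1 to 20 mm; all at rest and released (value of joint stop between 0.001 and 0.02 m and y of new_jar_mid in the frame of lane between -0.012 and 0.012 m and z of new_jar_mid in the frame of lane between 0.032 and 0.044 m and angle between each of new_jar_mid, old_rear_mid, old_front_mid's own z axis and vertical below 0.1 rad and y of old_rear_mid in the frame of lane between -0.012 and 0.012 m and z of old_rear_mid in the frame of lane between 0.032 and 0.044 m and y of old_front_mid in the frame of lane between -0.012 and 0.012 m and z of old_front_mid in the frame of lane between 0.032 and 0.044 m and horizontal distance between each of old_front_mid, new_jar_mid and old_rear_mid below 0.062 m and horizontal distance between new_jar_mid and old_front_mid above 0.1 m and x of old_rear_mid in the frame of lane below 0.03 m and x of new_jar_mid in the frame of lane above 0 m and linear speed of new_jar below 0.01 m/s); the robot touches nothing.
It fails at once if the sprung stop is squashed (pressed in more than 20 mm) (value of joint stop above 0.02 m).
It fails at once if a jar is tipped (angle between any of new_jar_mid, old_front_mid, old_rear_mid's own z axis and vertical above 0.5 rad).
It fails at once if another thing on the counter is moved more than 4 cm (distance of any of pump, tumbler, soapdish, nailbrush, lotion, tin, razor from where it was at the start of the episode above 0.04 m).
It also fails if it takes over 72 s, if anything falls off the work surface, if the arm or the gripper's body presses on something with over 40 N, if the wrist force passes 120 N, or if a joint passes its speed limit or range.

## Working session

There is one attempt and no reset: what is moved stays moved. The work goes in short steps, Python scripts to look and compute and a tool call to move; the robot and the scene stay as the last step left them, time stands still between calls to the robot, and variables do not carry over. Pictures are saved under pics/ and viewed, and the job is handed in when it is done.

Besides the shell and the picture viewer there is one more tool, called after "Request:" as name(argument=value, ...), one argument or row to a line, values as JSON. servo_tool: Moves the arm, as the interface text tells. Its arguments: {"type":"object","properties":{"moves":{"type":"array"},"force":{"type":"number"}},"required":["moves"]}

```bash
ls; mkdir -p pics; cat > h.py <<'E'
import numpy as np, cv2
from rig import robot, get_image, camera_params, job
def snap(n,tag):
    cp=camera_params(n); im,d=get_image(n)
    cv2.imwrite(f'pics/{tag}.png',im[:,:,::-1]); np.savez(f'pics/{tag}.npz',im=im,d=d,M=np.array(cp['cam_to_world']),v=cp['vfov'],c=[cp['cx'],cp['cy']],k=cp['distortion'])
    return im,d,cp
def load(tag):
    return np.load(f'pics/{tag}.npz')
def KD(z):
    f=210/np.tan(np.radians(float(z['v']))/2)
    return np.array([[f,0,z['c'][0]],[0,f,z['c'][1]],[0,0,1.]]),np.array(z['k'],float)
def cloud(z):
    K,D=KD(z); h,w=z['d'].shape
    u,v=np.meshgrid(np.arange(w),np.arange(h))
    p=cv2.undistortPoints(np.stack([u,v],-1).reshape(-1,1,2).astype(np.float64),K,D).reshape(h,w,2)
    d=z['d'].astype(float)
    P=np.stack([p[...,0]*d,-p[...,1]*d,-d,np.ones_like(d)],-1)
    W=P@z['M'].T
    W=W[...,:3]; W[d<=0]=np.nan
    return W
def ray(z,px,h):
    K,D=KD(z)
    p=cv2.undistortPoints(np.array(px,float).reshape(-1,1,2),K,D).reshape(-1,2)
    r=np.stack([p[:,0],-p[:,1],-np.ones(len(p))],-1)@z['M'][:3,:3].T
    o=z['M'][:3,3]; t=(h-o[2])/r[:,2]
    return o+r*t[:,None]
def proj(z,P):
    K,D=KD(z); P=np.atleast_2d(P).astype(float)
    c=(P-z['M'][:3,3])@z['M'][:3,:3]
    c=c*[1,-1,-1]
    return cv2.projectPoints(c,np.zeros(3),np.zeros(3),K,D)[0].reshape(-1,2)
E
python3 - <<'E'
from h import *
for n in('scene','top','wrist'):
    im,d,cp=snap(n,n+'0'); print(n,np.round(np.array(cp['cam_to_world']),2).tolist(),cp['vfov'],cp['distortion'])
s=robot.get_state(); print(s)
E
```

```text
pics
scene [[-0.8, -0.49, 0.34, 864.17], [0.6, -0.67, 0.45, 455.93], [0.0, 0.56, 0.83, 870.93], [0.0, 0.0, 0.0, 1.0]] 53.56403064854078 [-0.0933837  0.         0.         0.         0.       ]
top [[-0.02, 0.99, -0.15, 395.7], [-1.0, -0.01, 0.01, 16.21], [0.01, 0.15, 0.99, 1004.92], [0.0, 0.0, 0.0, 1.0]] 54.96417922615735 [0.03965747 0.         0.         0.         0.        ]
wrist [[0.42, -0.87, -0.25, 220.76], [0.91, 0.4, 0.12, 643.07], [-0.0, -0.27, 0.96, 373.29], [0.0, 0.0, 0.0, 1.0]] 66.23218898404917 [-0.04946408  0.          0.          0.          0.        ]
{'clock': 0.15, 'joint_pos': array([-1.28750765,  0.42662787,  0.07385391,  1.60644485, -0.03409829,
        1.11079293, -0.06708651]), 'dq': array([-0.0017342 , -0.00232789, -0.00083811, -0.00247747,  0.0003967 ,
       -0.00294751,  0.00017027]), 'tau': array([ 1.87372905e-03, -9.50315166e+01,  3.76243696e+00, -4.63754618e+01,
        1.93369371e-02,  7.92820822e-03, -7.87404019e-05]), 'position': array([282.97653944, 612.44810976, 202.55172395]), 'ee_rot': array([3.14152400e+00, 1.01156933e-03, 1.13799241e+00]), 'force': array([ 0.45706778, -0.26673187,  0.02365791]), 'wrist_torque': array([-0.00348975, -0.02540361, -0.02128393]), 'grip_width': 0.9996357908335336}
```

View pics/scene0.png

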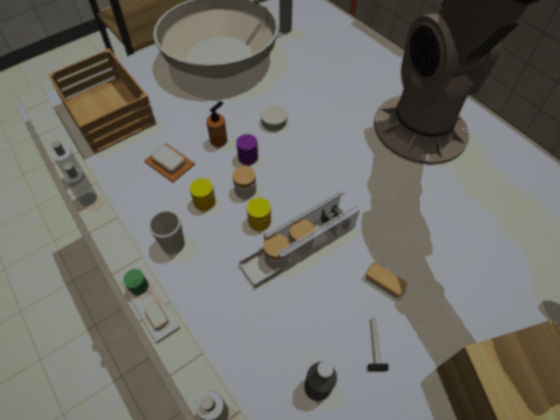

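View pics/top0.png

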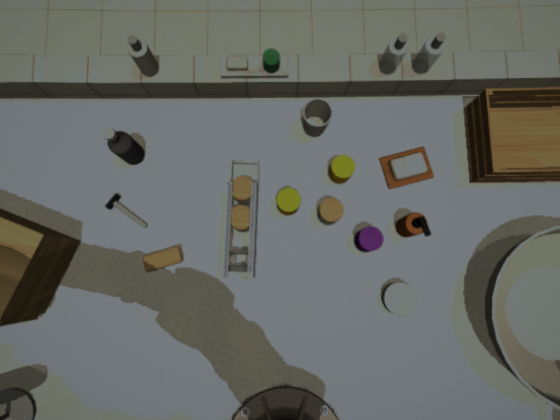

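View pics/wrist0.png

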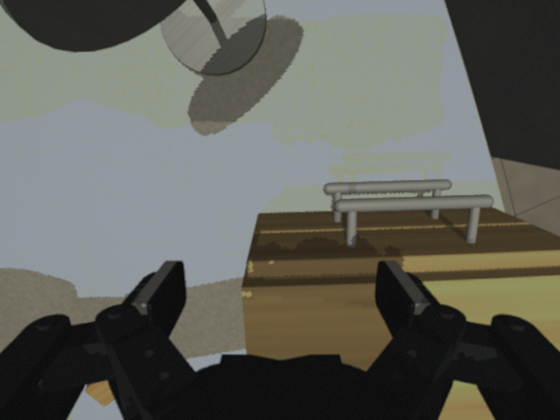

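Top view: the lane runs from (240,275), the stop end, to (246,162), the rear. The old jars' wooden lids are at (242,188) and (241,217). Candidates for the new jar: wooden lid (330,210), yellow (289,200) and (342,168), purple (369,239). Only the one at (330,210) has the wooden lid. I'll confirm it in a crop.

```bash
python3 - <<'E'
from h import *
z=load('top0'); im=z['im'][:,:,::-1]
c=cv2.resize(im[145:295,215:395],None,fx=4.4,fy=4,interpolation=cv2.INTER_CUBIC); c=cv2.convertScaleAbs(c,alpha=1.5)
cv2.imwrite('pics/crop0.png',c)
W=cloud(z)
for n,px in dict(rear=(242,188),front=(241,217),new=(330,210),y1=(289,200),pur=(369,239),pump=(410,225)).items():
    print(n,ray(z,[px],66).round(1), W[px[1],px[0]].round(1))
E
```

```text
rear [[599.2  94.3  66. ]] [598.4  94.   69.3]
front [[529.7  96.7  66. ]] [529.   96.3  71.4]
new [[ 543.5 -112.8   66. ]] [ 543.3 -112.6   67.6]
y1 [[568.8 -16.6  66. ]] [568.1 -16.5  69.8]
pur [[ 473.9 -201.4   66. ]] [ 473.9 -201.5   65.6]
pump [[ 505.4 -298.8   66. ]] [ 503.4 -293.    83.3]
```

View pics/crop0.png

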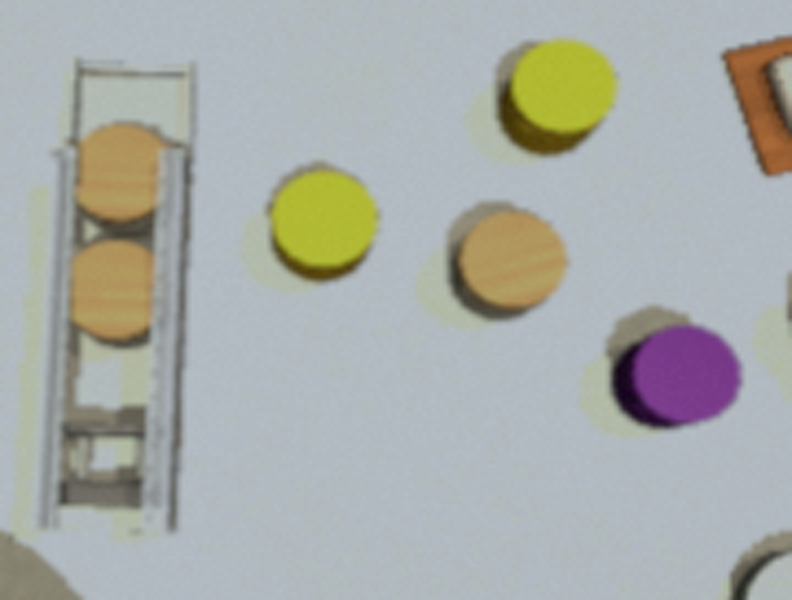

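```bash
python3 - <<'E'
from h import *
from scipy.optimize import least_squares
z=load('top0')
f=lambda x,y:(215+x/4.4-.4,145+y/4-.4)
# guess pose and overlay
def T(p,P):
    P=np.atleast_2d(P).astype(float);c,s=np.cos(p[2]),np.sin(p[2])
    return np.stack([p[0]+c*P[:,0]-s*P[:,1],p[1]+s*P[:,0]+c*P[:,1],P[:,2]],-1)
# correspondences: rear lip outer corners z15, side outer top z 81 at ends
obs=[(f(78,72),(125,31,15)),(f(190,72),(125,-31,15)),(f(57,150),(60,35,81)),(f(187,150),(60,-35,81)),(f(40,527),(-160,35,81)),(f(174,529),(-160,-35,81))]
px=np.array([o[0] for o in obs]);P=np.array([o[1] for o in obs])
r=least_squares(lambda p:(proj(z,T(p,P))-px).ravel(),[540,95,0.0])
print(r.x,r.fun.reshape(-1,2).round(2))
p=r.x
im=cv2.convertScaleAbs(z['im'][:,:,::-1],alpha=1.5)
x0,y0,S=205,140,4
c=cv2.resize(im[140:290,205:345],None,fx=S,fy=S,interpolation=cv2.INTER_CUBIC)
def line(A,B,col):
    q=(proj(z,T(p,[A,B]))-[x0,y0]+.5)*S
    cv2.line(c,tuple(int(v) for v in q[0]),tuple(int(v) for v in q[1]),col,1)
for y in(35,-35):line((-160,y,81),(60,y,81),(0,0,255))
for y in(22,-22):line((-160,y,84),(60,y,84),(255,0,0))
for y in(31,-31):line((60,y,27),(125,y,27),(0,255,0))
for y in(31,-31):line((60,y,5),(125,y,5),(255,255,0))
line((125,-31,15),(125,31,15),(0,255,255));line((130,-31,15),(130,31,15),(0,255,255))
cv2.imwrite('pics/ov0.png',c)
np.save('lane.npy',p)
c_,s_=np.cos(p[2]),np.sin(p[2])
for q in([598.8,94],[529,96.5]):
    d=np.array(q)-p[:2];print(d@[c_,s_],d@[-s_,c_])
E
```

```text
[ 5.50915737e+02  9.46145153e+01 -3.26481297e-02] [[ 0.52 -0.37]
 [-0.34  0.14]
 [-0.38 -0.68]
 [ 0.04 -0.08]
 [-0.24  0.45]
 [ 0.42  0.45]]
47.878804925291114 0.9488660609192753
-21.96560428103214 1.1690991639280415
```

View pics/ov0.png

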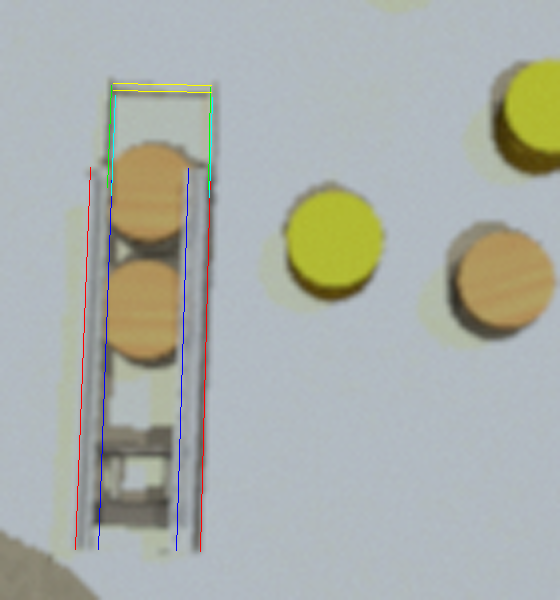

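Confirmed: the wooden-lidded jar at crop (512,258), full-image pixel (331,209), is the new jar. The yellow and purple ones are decoys. The lane fit is good: origin about (551, 94.6), yaw −0.033. First I'll measure the stop and the nearby tall things.

```bash
python3 - <<'E'
from h import *
z=load('top0'); p=np.load('lane.npy')
c_,s_=np.cos(p[2]),np.sin(p[2])
def L(q): d=np.array(q[:2])-p[:2];return (d@[c_,s_]).round(1),(d@[-s_,c_]).round(1)
for v in (428,432,455,500,525):
    for h in (46,51): 
        q=ray(z,[(205+140/4,140+v/4-.4)],h)[0];print(v,h,q.round(1),L(q))
for n,px in dict(lotion=(130,150),tumbler=(316,118),box=(30,250)).items(): print(n,ray(z,[px],100).round(), cloud(z)[px[1],px[0]].round())
q=ray(z,[(331,209.3)],66);print('new',q)
# target TCP for push: lane (107,0)
print('pushstart',p[0]+c_*107,p[1]+s_*107)
im=z['im'][:,:,::-1][225:285,215:270];cv2.imwrite('pics/stop0.png',cv2.resize(cv2.convertScaleAbs(im,alpha=1.7),None,fx=10,fy=10,interpolation=cv2.INTER_CUBIC))
E
```

```text
428 46 [461.8 100.8  46. ] (np.float64(-89.2), np.float64(3.3))
428 51 [461.5 100.4  51. ] (np.float64(-89.6), np.float64(2.8))
432 46 [459.5 100.8  46. ] (np.float64(-91.6), np.float64(3.2))
432 51 [459.2 100.4  51. ] (np.float64(-91.9), np.float64(2.7))
455 46 [445.9 100.8  46. ] (np.float64(-105.1), np.float64(2.7))
455 51 [445.7 100.3  51. ] (np.float64(-105.4), np.float64(2.3))
500 46 [419.6 100.8  46. ] (np.float64(-131.4), np.float64(1.9))
500 51 [419.5 100.3  51. ] (np.float64(-131.5), np.float64(1.4))
525 46 [405.1 100.7  46. ] (np.float64(-145.9), np.float64(1.4))
525 51 [405.1 100.3  51. ] (np.float64(-146.0), np.float64(0.9))
lotion [[684. 348. 100.]] [686. 350.  94.]
tumbler [[757. -82. 100.]] [794. -92.   8.]
box [[458. 553. 100.]] [454. 517. 161.]
new [[ 545.15815925 -115.26186698   66.        ]]
pushstart 657.8587160222286 91.12178602791519
```

View pics/stop0.png

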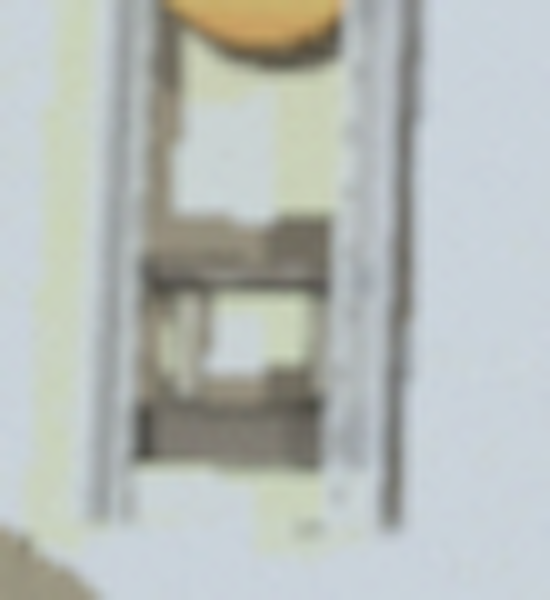

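Request:
servo_tool(
  moves=[
    [0.03,-0.04,0.02,0,0,-1.5,0],
    [0.06,-0.08,0.04,0,0,-3,0],
    [0.09,-0.12,0.05,0,0,-4.5,0],
    [0.12,-0.16,0.06,0,0,-6,0],
    [0.15,-0.2,0.06,0,0,-7,0],
  ],
)

```text
clock: 0.65
position: [428.5, 418.6, 263.5]
ee_rot: [-3.141, -0.001, 0.522]
force: [0.9, 0.2, 0.1]
grip_width: 0.143
```

The stop plate is the bar at crop rows 258–285, so its face lies around lane x ≈ −100. I'm moving on towards the spot behind the rear jar.

Request:
servo_tool(
  moves=[
    [0.03,-0.045,0,0,0,-1.5,0],
    [0.06,-0.085,0,0,0,-3,0],
    [0.09,-0.13,0,0,0,-4.5,0],
    [0.12,-0.17,0,0,0,-6,0],
    [0.15,-0.21,-0.02,0,0,-6.36,0],
  ],
)

```text
clock: 1.15
position: [572.9, 216.8, 249.3]
ee_rot: [-3.139, -0.003, -0.038]
force: [0.8, 1.8, 0.5]
grip_width: -0.0
```

Request:
servo_tool(
  moves=[
    [0.03,-0.04,-0.01,0,0,0,0],
    [0.06,-0.08,-0.02,0,0,0,0],
    [0.079,-0.117,-0.03,0,0,0,0],
    [0.079,-0.117,-0.03,0,0,0,0],
    [0.079,-0.117,-0.03,0,0,0,0],
  ],
)

```text
clock: 1.65
position: [651.9, 98.4, 218.6]
ee_rot: [-3.14, -0.002, -0.041]
force: [-0.1, -0.4, -0.7]
grip_width: 0.002
```

```bash
python3 - <<'E'
from h import *
s=robot.get_state();print(s['position'].round(1),s['ee_rot'].round(3),s['force'].round(2),s['grip_width'])
snap('wrist','w1');snap('scene','s1')
im=load('s1')['im'][:,:,::-1];cv2.imwrite('pics/s1c.png',cv2.resize(im[80:300,150:400],None,fx=3,fy=2.7))
E
```

```text
[651.9  98.4 218.6] [-3.14e+00 -2.00e-03 -4.10e-02] [-0.08 -0.41 -0.68] 0.0016324654674929116
```

View pics/w1.png

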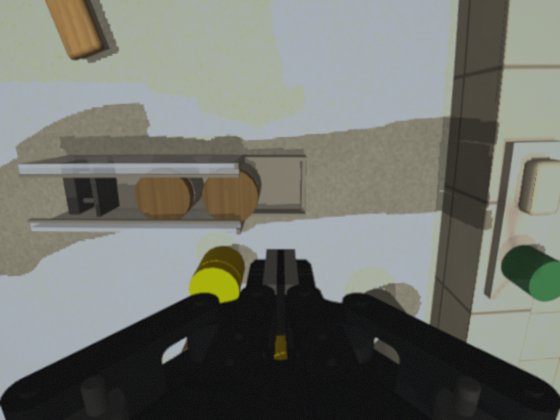

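View pics/s1c.png

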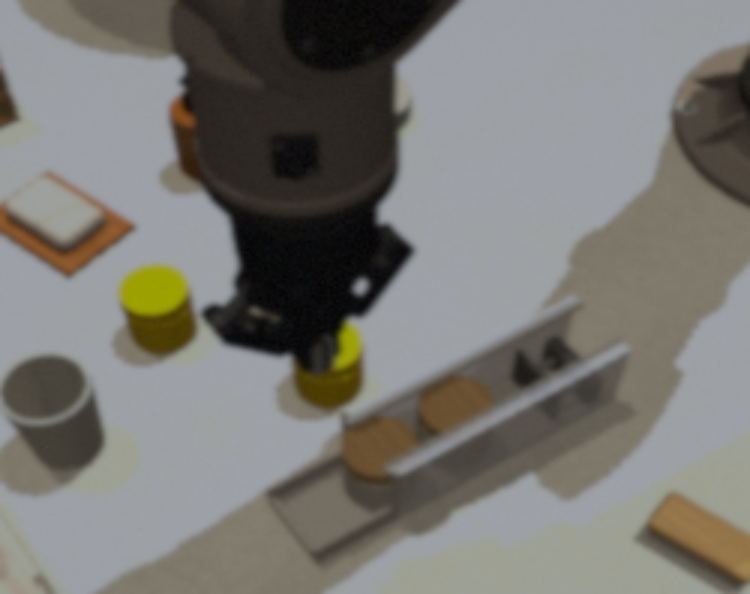

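The wrist view shows the lane (corners about (20,168) and (305,155)–(303,213)), the old lids at (163,195) and (230,193), and the stop plate near x≈105. I'll check the lane fit in this view too.

```bash
cat >> h.py <<'E'
def T(p,P):
    P=np.atleast_2d(P).astype(float);c,s=np.cos(p[2]),np.sin(p[2])
    return np.stack([p[0]+c*P[:,0]-s*P[:,1],p[1]+s*P[:,0]+c*P[:,1],P[:,2]],-1)
def Lf(p,q):
    d=np.array(q)[...,:2]-p[:2];c,s=np.cos(p[2]),np.sin(p[2]);return np.stack([d@[c,s],d@[-s,c]],-1)
def overlay(z,p,box,S,out,segs,alpha=1.4):
    x0,x1,y0,y1=box
    c=cv2.resize(cv2.convertScaleAbs(z['im'][y0:y1,x0:x1,::-1],alpha=alpha),None,fx=S,fy=S,interpolation=cv2.INTER_CUBIC)
    for A,B,col in segs:
        q=(proj(z,T(p,[A,B]))-[x0,y0]+.5)*S
        cv2.line(c,tuple(int(v) for v in q[0]),tuple(int(v) for v in q[1]),col,1)
    cv2.imwrite(out,c)
SEG=[]
for y in(35,-35):SEG.append(((-160,y,81),(60,y,81),(0,0,255)))
for y in(31,-31):SEG+=[((60,y,27),(125,y,27),(0,255,0)),((60,y,5),(125,y,5),(255,255,0))]
SEG+=[((125,-31,15),(125,31,15),(0,255,255)),((130,-31,15),(130,31,15),(0,255,255))]
def ring(x,y,h,r=29):
    t=np.linspace(0,2*np.pi,40);return [((x+r*np.cos(a),y+r*np.sin(a),h),(x+r*np.cos(b),y+r*np.sin(b),h),(255,0,255)) for a,b in zip(t[:-1],t[1:])]
E
python3 - <<'E'
from h import *
z=load('w1');p=np.load('lane.npy')
S=SEG+ring(48,0,71)+ring(-22,0,71)+[((-100,-28,5),(-100,-28,51),(0,0,255)),((-100,-28,51),(-100,28,51),(0,0,255)),((-100,28,5),(-100,28,51),(0,0,255))]
overlay(z,p,(0,330,120,260),2.4,'pics/ov1.png',S)
overlay(z,p,(0,330,120,260),2.4,'pics/ov1b.png',[])
E
```

```text
(no output)
```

View pics/ov1.png

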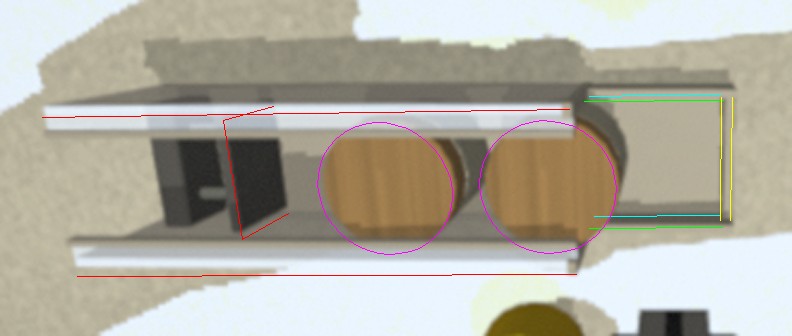

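View pics/ov1b.png

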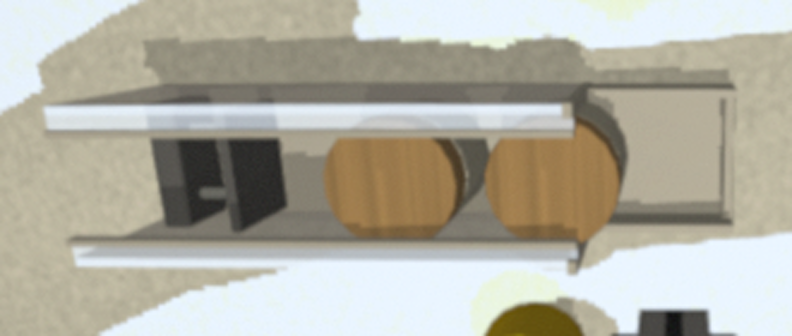

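```bash
python3 - <<'E'
from h import *
from scipy.optimize import least_squares
z=load('w1');p=np.load('lane.npy')
g=lambda x,y:(x/2.4-.4,120+y/2.4-.4)
obs=[(g(45,106),(-160,35,81)),(g(574,103),(60,35,81)),(g(76,266),(-160,-35,81)),(g(577,271),(60,-35,81)),(g(735,87),(130,35,27)),(g(732,222),(130,-31,27))]
px=np.array([o[0] for o in obs]);P=np.array([o[1] for o in obs])
r=least_squares(lambda q:(proj(z,T(q,P))-px).ravel(),p,x_scale=[1,1,.01]);print(r.x,r.fun.reshape(-1,2).round(1))
# lids in lane from wrist with the wrist-fit lane
pw=r.x
for n,q in dict(front=(389,183),rear=(553,181)).items(): print(n,Lf(pw,ray(z,[g(*q)],71)[0]).round(1))
for n,q in dict(faceTopbot=(232,231),faceTop2=(220,139)).items(): print(n,[Lf(pw,ray(z,[g(*q)],h)[0]).round(1) for h in (46,51)])
s=robot.get_state();print(s['position'],s['force'])
# where would wrist see TCP?
print(proj(z,[s['position']]))
E
```

```text
[ 5.51927270e+02  9.75394084e+01 -4.24408766e-02] [[-0.9  0. ]
 [-0.8  0. ]
 [ 0.2  0.1]
 [ 0.3 -1. ]
 [ 0.7  0.4]
 [ 0.6  0.7]]
front [-20.7  -0.2]
rear [49.5  0.7]
faceTopbot [array([-107.9,  -29.4]), array([-104.8,  -27.9])]
faceTop2 [array([-106.8,   14.6]), array([-103.8,   15.5])]
[651.54553564 100.93031806 219.19719727] [-0.20858902 -0.51895571 -0.55255531]
[[278.59893018 243.00641637]]
```

```bash
python3 - <<'E'
from h import *
z=load('w1');W=cloud(z)
for v in (246,250,254,258,264,275,290,310): print(v,[ (W[v,u]).round(0).tolist() for u in (258,270,281,290,302)])
for i in range(3):
    s=robot.get_state();print(s['clock'],s['position'].round(1),s['ee_rot'].round(3),s['joint_pos'].round(4)[:3],s['dq'].round(3)[:3])
print(np.round(camera_params('wrist')['cam_to_world'][:3,3],1), z['M'][:3,3].round(1))
E
```

```text
246 [[620.0, 11.0, 2.0], [636.0, 10.0, 0.0], [650.0, 9.0, -1.0], [662.0, 9.0, 1.0], [677.0, 8.0, -1.0]]
250 [[620.0, 5.0, 1.0], [648.0, 111.0, 252.0], [653.0, 110.0, 252.0], [657.0, 111.0, 253.0], [677.0, 2.0, -1.0]]
254 [[619.0, -1.0, -0.0], [648.0, 111.0, 257.0], [653.0, 110.0, 256.0], [657.0, 111.0, 257.0], [677.0, -3.0, 0.0]]
258 [[619.0, -6.0, 1.0], [648.0, 111.0, 261.0], [653.0, 111.0, 261.0], [657.0, 110.0, 260.0], [677.0, -9.0, 0.0]]
264 [[643.0, 107.0, 258.0], [649.0, 111.0, 267.0], [653.0, 111.0, 267.0], [657.0, 110.0, 266.0], [662.0, 107.0, 259.0]]
275 [[643.0, 107.0, 269.0], [649.0, 111.0, 277.0], [653.0, 110.0, 276.0], [657.0, 110.0, 277.0], [662.0, 106.0, 269.0]]
290 [[645.0, 113.0, 293.0], [649.0, 112.0, 290.0], [653.0, 109.0, 285.0], [656.0, 111.0, 289.0], [660.0, 113.0, 293.0]]
310 [[646.0, 112.0, 303.0], [650.0, 112.0, 302.0], [653.0, 100.0, 285.0], [656.0, 112.0, 302.0], [660.0, 111.0, 302.0]]
1.75 [651.5 100.9 219.2] [-3.139e+00 -3.000e-03 -3.700e-02] [-0.6218  0.4186  0.5049] [-0.017 -0.009 -0.001]
1.75 [651.5 100.9 219.2] [-3.139e+00 -3.000e-03 -3.700e-02] [-0.6218  0.4186  0.5049] [-0.017 -0.009 -0.001]
1.75 [651.5 100.9 219.2] [-3.139e+00 -3.000e-03 -3.700e-02] [-0.6218  0.4186  0.5049] [-0.017 -0.009 -0.001]
[654.3 171.1 390.2] [655.  168.7 389.5]
```

```bash
python3 - <<'E'
from h import *
z=load('s1');W=cloud(z)
print(proj(z,[[651.7,99.5,219],[651.7,99.5,250]]))
for v in range(196,222,2): print(v,W[v,255].round(0),W[v,258].round(0))
z=load('wrist0');W=cloud(z)
print(proj(z,[[282.9,612.5,202.5]]))
for px in ((175,270),(385,270),(170,285),(150,280)): print(px,W[px[1],px[0]].round())
im=load('s1')['im'][:,:,::-1];cv2.imwrite('pics/s1d.png',cv2.resize(cv2.convertScaleAbs(im[150:240,210:310],alpha=3),None,fx=7,fy=6))
cv2.imwrite('pics/w1d.png',cv2.resize(cv2.convertScaleAbs(load('w1')['im'][200:340,210:350,::-1],alpha=3),None,fx=5,fy=4))
E
```

```text
[[255.46636582 222.00673902]
 [254.68947577 212.74990624]]
196 [659. 117. 327.] [644. 101. 297.]
198 [659. 117. 321.] [645. 104. 295.]
200 [659. 117. 316.] [648. 108. 296.]
202 [657. 112. 302.] [649. 108. 291.]
204 [657. 112. 297.] [649. 108. 285.]
206 [658. 113. 292.] [651. 111. 284.]
208 [657. 111. 284.] [651. 111. 278.]
210 [658. 112. 279.] [652. 112. 274.]
212 [658. 111. 271.] [652. 112. 268.]
214 [657. 109. 263.] [653. 112. 262.]
216 [658. 109. 257.] [652. 111. 253.]
218 [658. 110. 251.] [588.   6.  58.]
220 [593.  -1.  45.] [590.   8.  53.]
[[277.63284158 244.47665389]]
(175, 270) [256. 580. 256.]
(385, 270) [292. 657. 255.]
(170, 285) [259. 579. 263.]
(150, 280) [253. 574. 266.]
```

View pics/s1d.png

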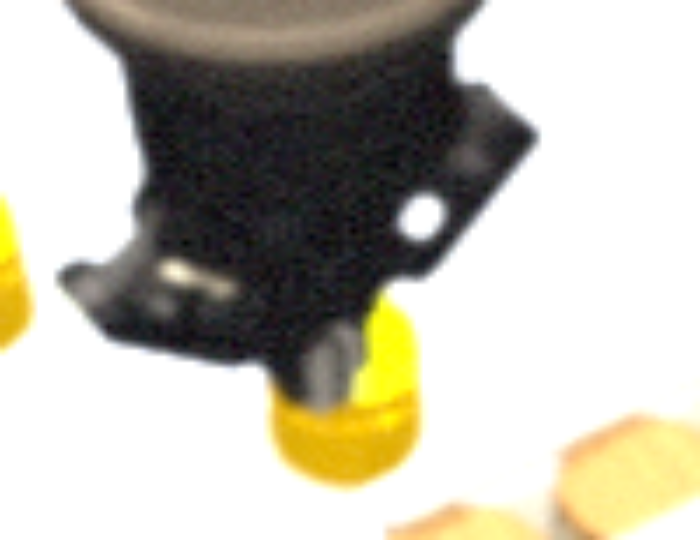

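View pics/w1d.png

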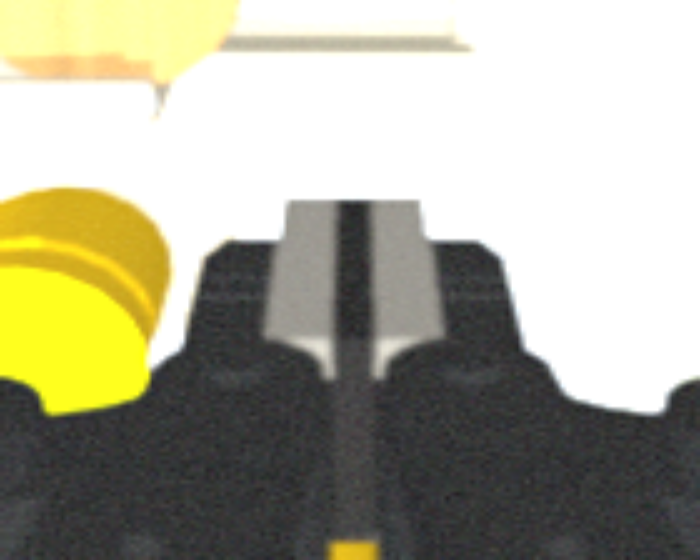

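Both cameras put the visible fingertips about 30 mm above the stated TCP (pad ends at z≈250 with the TCP at 219), so I'll treat depth with care. I'll descend behind the rear jar in two steps and check the force and a picture before pushing.

Request:
servo_tool(
  moves=[
    [0.005,-0.009,-0.03,0,0,0,0],
    [0.005,-0.009,-0.06,0,0,0,0],
    [0.005,-0.009,-0.09,0,0,0,0],
    [0.005,-0.009,-0.11,0,0,0,0],
    [0.005,-0.009,-0.12,0,0,0,0],
  ],
)

```text
clock: 2.25
position: [655.3, 93.6, 97.6]
ee_rot: [-3.139, -0.001, -0.035]
force: [-0.3, -1.0, 0.3]
grip_width: 0.0
```

Request:
servo_tool(
  moves=[
    [0,0,-0.015,0,0,0,0],
    [0,0,-0.025,0,0,0,0],
    [0,0,-0.035,0,0,0,0],
    [0,0,-0.045,0,0,0,0],
    [0,0,-0.045,0,0,0,0],
  ],
)

```text
clock: 2.75
position: [654.7, 93.5, 51.4]
ee_rot: [-3.139, 0.001, -0.035]
force: [0.3, 0.6, 0.1]
grip_width: 0.001
```

```bash
python3 - <<'E'
from h import *
s=robot.get_state();print(s['position'].round(1),s['ee_rot'].round(3),s['force'].round(2),s['grip_width'])
snap('wrist','w2');snap('scene','s2')
im=load('s2')['im'][:,:,::-1];cv2.imwrite('pics/s2c.png',cv2.resize(cv2.convertScaleAbs(im[170:300,210:380],alpha=1.8),None,fx=4.5,fy=4.5))
E
```

```text
[654.7  93.5  51.4] [-3.139e+00  1.000e-03 -3.500e-02] [0.34 0.62 0.07] 0.0007264543015973836
```

View pics/w2.png

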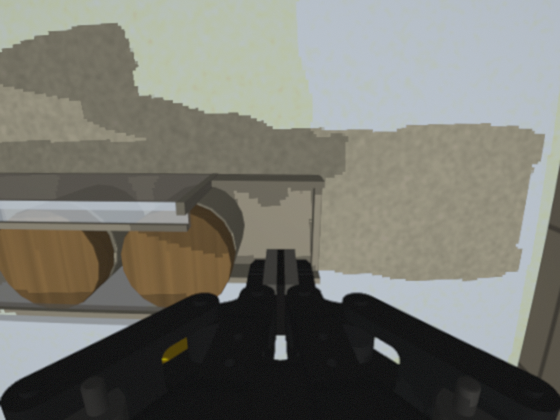

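View pics/s2c.png

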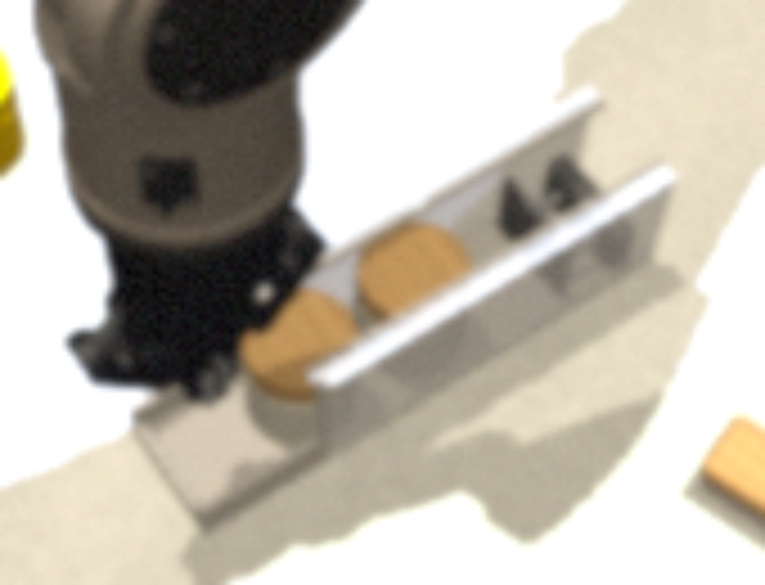

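```bash
python3 - <<'E'
from h import *
z=load('w2');W=cloud(z)
for v in (252,256,270,290): print(v,[ (W[v,u]).round(0).tolist() for u in (258,272,281,290,302)])
# profile from several views: gripper points near TCP rel
for t,tc in (('w1',(651.7,99.5,219)),('s1',(651.7,99.5,219)),('w2',(654.7,93.5,51.4)),('s2',(654.7,93.5,51.4))):
    W=cloud(load(t)).reshape(-1,3)-tc
    z_=load(t)['im'].reshape(-1,3).max(1)
    print(t)
    for a in range(20,120,10):
        m=(W[:,2]>=a)&(W[:,2]<a+10)&(abs(W[:,0])<90)&(abs(W[:,1])<80)&(z_<70)
        if m.sum()>3: q=W[m]; print(a,m.sum(),np.percentile(q[:,0],[2,98]).round(),np.percentile(q[:,1],[2,98]).round())
E
```

```text
252 [[638.0, 71.0, 5.0], [652.0, 106.0, 88.0], [656.0, 106.0, 88.0], [660.0, 106.0, 87.0], [670.0, 69.0, 4.0]]
256 [[638.0, 68.0, 5.0], [652.0, 106.0, 93.0], [656.0, 106.0, 92.0], [660.0, 106.0, 92.0], [670.0, 67.0, 5.0]]
270 [[646.0, 101.0, 96.0], [652.0, 105.0, 105.0], [656.0, 106.0, 105.0], [660.0, 105.0, 104.0], [665.0, 101.0, 97.0]]
290 [[648.0, 109.0, 126.0], [653.0, 107.0, 123.0], [656.0, 104.0, 118.0], [659.0, 107.0, 123.0], [663.0, 108.0, 125.0]]
w1
30 286 [-11.  13.] [ 6. 12.]
40 609 [-12.  14.] [ 6. 12.]
50 702 [-12.  14.] [ 6. 12.]
60 874 [-10.  12.] [-10.  12.]
70 2835 [-30.  33.] [-9. 15.]
80 6516 [-36.  38.] [-9. 14.]
90 6743 [-44.  47.] [-8. 18.]
100 11795 [-51.  53.] [-5. 18.]
110 16182 [-56.  59.] [ 3. 18.]
s1
30 26 [-1. 13.] [-3. 13.]
40 42 [-11.  13.] [-2. 13.]
50 46 [-10.  13.] [ 0. 13.]
60 34 [-7. 14.] [ 7. 13.]
70 80 [-24.  25.] [-1. 14.]
80 169 [-35.  34.] [-9. 14.]
90 146 [-42.  43.] [-4. 19.]
100 156 [-48.  51.] [ 3. 19.]
110 240 [-56.  59.] [-10.  19.]
w2
20 84 [-61. -41.] [-21.  36.]
30 321 [-41.  13.] [ 8. 34.]
40 623 [-12.  14.] [ 7. 13.]
50 715 [-12.  14.] [ 7. 13.]
60 833 [-9. 11.] [-9. 13.]
70 2632 [-30.  31.] [-6. 15.]
80 6477 [-36.  38.] [-8. 15.]
90 6476 [-44.  46.] [-7. 19.]
100 11718 [-51.  53.] [-4. 19.]
110 16125 [-56.  59.] [ 4. 19.]
s2
30 14 [-74.  12.] [-26.  11.]
40 29 [-12.  13.] [-1. 12.]
50 24 [-11.  13.] [ 5. 12.]
60 20 [-11.  14.] [ 5. 13.]
70 47 [-20.  27.] [ 0. 15.]
80 111 [-34.  33.] [-8. 14.]
90 88 [-45.  44.] [-9. 18.]
100 95 [-51.  49.] [ 4. 18.]
110 120 [-54.  59.] [ 0. 18.]
```

The visible finger is narrow (±12 mm) from TCP+32 to TCP+70 and wide above that. I'm going to TCP z≈16, which clears floor and flanges whether the true tip is at the TCP or 32 mm above it.

Request:
servo_tool(
  moves=[
    [0.001,-0.001,-0.01,0,0,0,0],
    [0.001,-0.001,-0.018,0,0,0,0],
    [0.001,-0.001,-0.026,0,0,0,0],
    [0.001,-0.001,-0.034,0,0,0,0],
    [0.001,-0.001,-0.034,0,0,0,0],
  ],
)

```text
clock: 3.35
position: [655.6, 92.3, 17.2]
ee_rot: [-3.139, 0.001, -0.035]
force: [0.7, 0.1, 0.2]
grip_width: -0.003
```

```bash
python3 - <<'E'
from h import *
s=robot.get_state();print(s['position'].round(1),s['ee_rot'].round(3),s['force'].round(2),s['grip_width'])
snap('wrist','w3');snap('scene','s3')
im=load('s3')['im'][:,:,::-1];cv2.imwrite('pics/s3c.png',cv2.resize(cv2.convertScaleAbs(im[170:300,210:380],alpha=1.8),None,fx=4.5,fy=4.5))
overlay(load('w3'),np.array([551.4,96.2,-.037]),(0,330,120,300),2.4,'pics/w3o.png',SEG+ring(49,0,71))
E
```

```text
[655.6  92.3  17.2] [-3.139e+00  1.000e-03 -3.500e-02] [0.7  0.12 0.2 ] -0.003422427233185961
```

View pics/s3c.png

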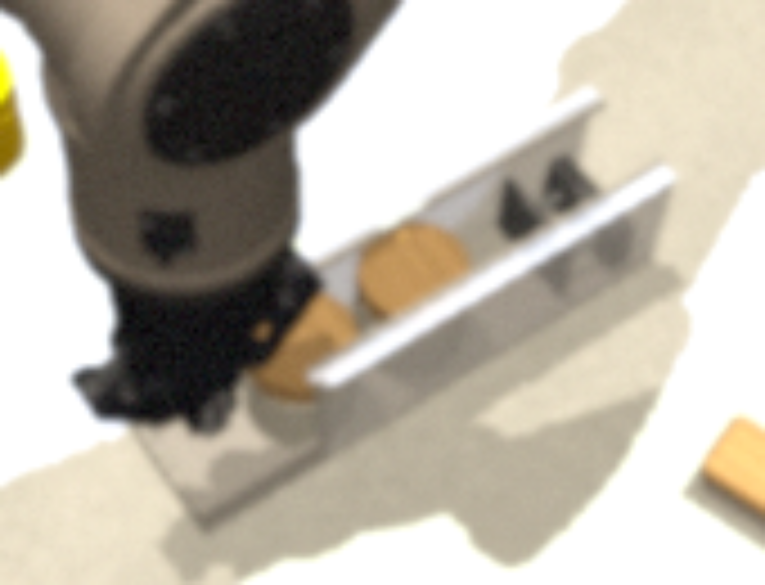

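View pics/w3o.png

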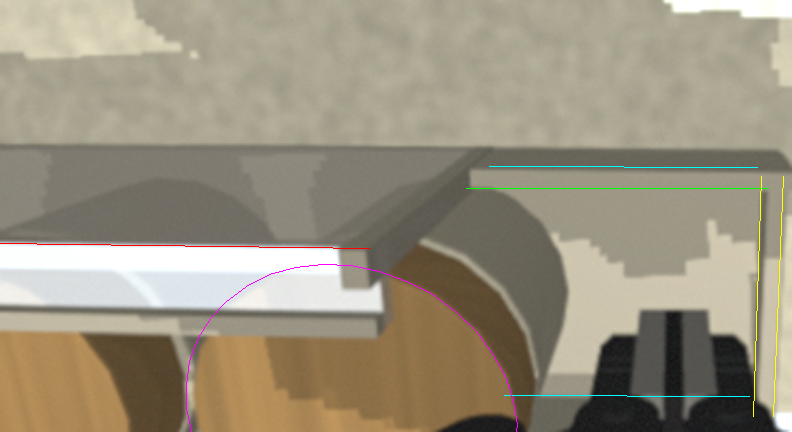

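Request:
servo_tool(
  moves=[
    [-0.005,0,0,0,0,0,0],
    [-0.01,0,0,0,0,0,0],
    [-0.015,0.001,0,0,0,0,0],
    [-0.02,0.001,0,0,0,0,0],
    [-0.025,0.001,0,0,0,0,0],
  ],
)

```text
clock: 3.95
position: [631.4, 93.5, 18.9]
ee_rot: [-3.139, -0.002, -0.035]
force: [2.5, -0.3, 1.0]
grip_width: -0.002
```

Request:
servo_tool(
  moves=[
    [-0.005,0,0,0,0,0,0],
    [-0.01,0,0,0,0,0,0],
    [-0.015,0.001,0,0,0,0,0],
    [-0.02,0.001,0,0,0,0,0],
    [-0.025,0.001,0,0,0,0,0],
  ],
)

```text
clock: 4.45
position: [606.1, 94.6, 18.9]
ee_rot: [-3.139, -0.002, -0.035]
force: [4.1, 0.5, 0.4]
grip_width: 0.001
```

```bash
python3 - <<'E'
from h import *
s=robot.get_state();print(s['position'].round(1),s['ee_rot'].round(3),s['force'].round(2),s['grip_width'])
snap('wrist','w4');snap('top','t4');snap('scene','s4')
for t,b in(('s4',(210,380,170,300)),('t4',(200,320,145,285))):
  overlay(load(t),np.zeros(3),b,4.3,f'pics/{t}c.png',[],1.6)
E
```

```text
[606.1  94.6  18.9] [-3.139e+00 -2.000e-03 -3.500e-02] [4.11 0.52 0.45] 0.0012525820001172184
```

View pics/s4c.png

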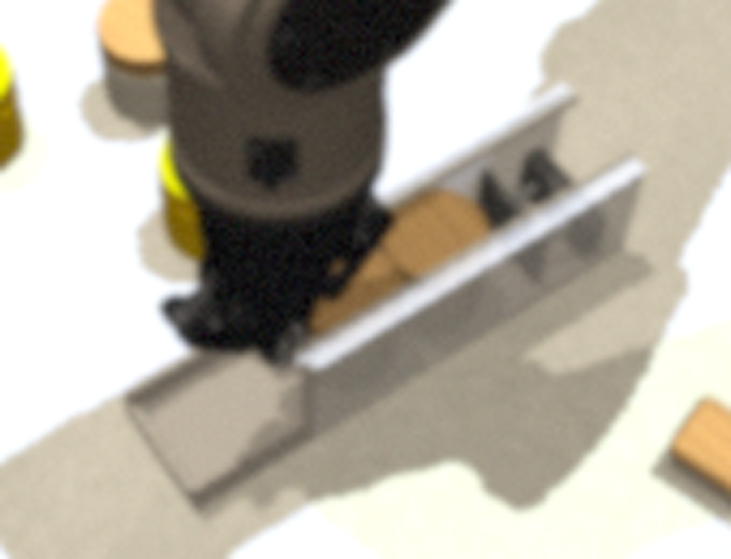

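View pics/t4c.png

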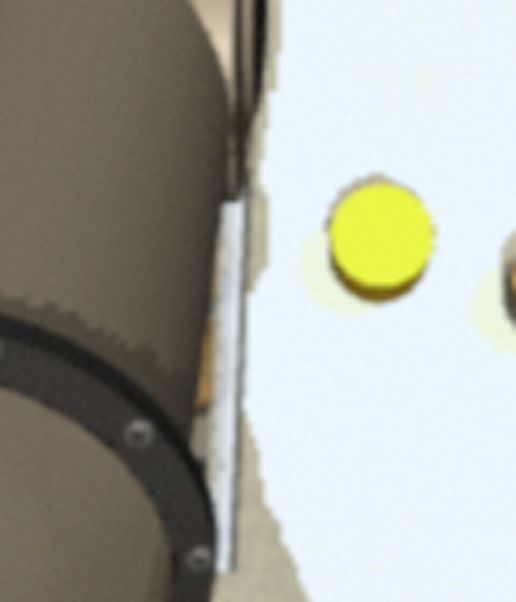

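View pics/w4.png

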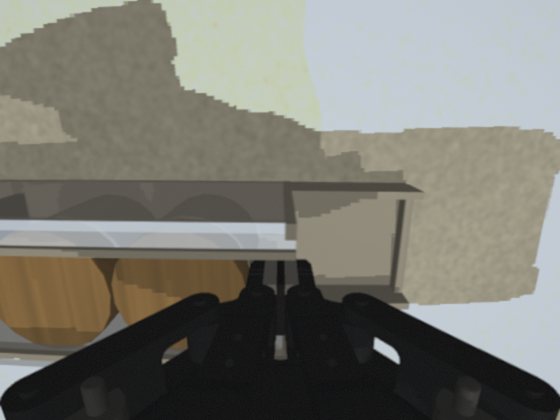

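Both jars now move as a pair, upright, with friction around 3–3.5 N. Vision puts the stop about 30 mm ahead, so I'll go 20 mm and then creep.

Request:
servo_tool(
  moves=[
    [-0.005,0,0,0,0,0,0],
    [-0.009,0,0,0,0,0,0],
    [-0.013,0,0,0,0,0,0],
    [-0.017,0.001,0,0,0,0,0],
    [-0.02,0.001,0,0,0,0,0],
  ],
)

```text
clock: 5.1
position: [585.3, 95.8, 18.8]
ee_rot: [-3.139, -0.001, -0.035]
force: [4.1, -0.9, 1.3]
grip_width: -0.004
```

```bash
python3 - <<'E'
from h import *
s=robot.get_state();print(s['position'].round(1),s['ee_rot'].round(3),s['force'].round(2))
snap('scene','s5')
overlay(load('s5'),np.zeros(3),(250,370,180,270),6.5,f'pics/s5c.png',[],1.6)
z=load('w1') 
E
```

```text
[585.3  95.8  18.8] [-3.139e+00 -1.000e-03 -3.500e-02] [ 4.06 -0.93  1.25]
```

View pics/s5c.png

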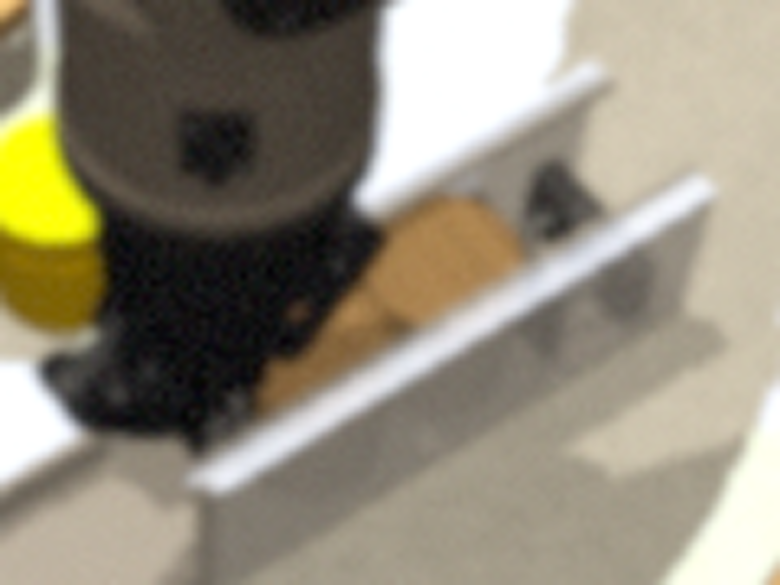

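Request:
servo_tool(
  moves=[
    [-0.002,0,0,0,0,0,0],
    [-0.003,0,0,0,0,0,0],
    [-0.004,0,0,0,0,0,0],
    [-0.005,0,0,0,0,0,0],
    [-0.006,0,0,0,0,0,0],
  ],
)

```text
clock: 5.65
position: [579.1, 95.7, 18.8]
ee_rot: [-3.139, -0.0, -0.035]
force: [6.0, -0.9, 1.7]
grip_width: 0.003
```

Request:
servo_tool(
  moves=[
    [-0.001,0,0,0,0,0,0],
    [-0.002,0,0,0,0,0,0],
    [-0.003,0,0,0,0,0,0],
    [-0.004,0,0,0,0,0,0],
    [-0.005,0,0,0,0,0,0],
  ],
)

```text
clock: 6.15
position: [574.5, 95.7, 18.8]
ee_rot: [-3.139, -0.001, -0.035]
force: [7.0, -0.1, 0.3]
grip_width: 0.002
```

```bash
python3 - <<'E'
from h import *
s=robot.get_state();print(s['position'].round(1),s['ee_rot'].round(3),s['force'].round(2))
snap('scene','s6')
overlay(load('s6'),np.zeros(3),(250,370,180,270),6.5,f'pics/s6c.png',[],1.6)
E
```

```text
[574.5  95.7  18.8] [-3.139e+00 -1.000e-03 -3.500e-02] [ 7.01 -0.15  0.26]
```

View pics/s6c.png

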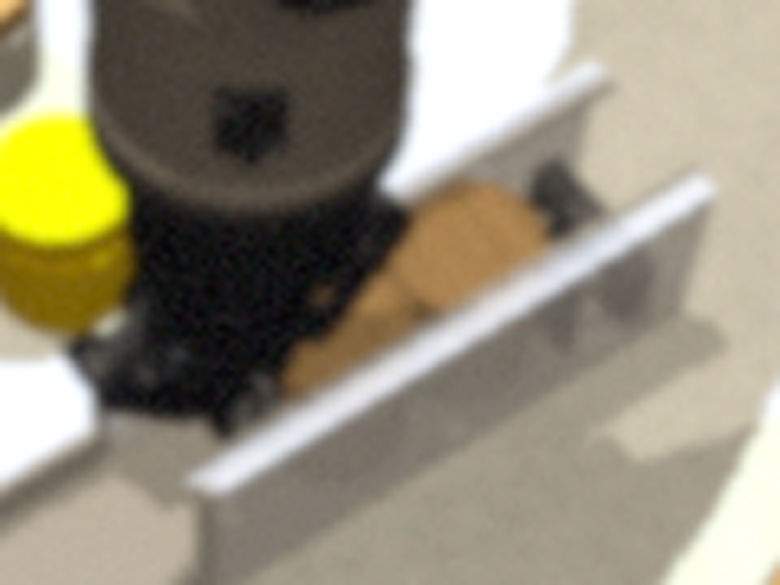

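Force rose from 4.1 to 7.0 N over about 7 mm, so the stop is in by about 7 mm. I'm backing off gently, then lifting to look from above.

Request:
servo_tool(
  moves=[
    [0.002,0,0,0,0,0,0],
    [0.005,0,0,0,0,0,0],
    [0.01,0,0,0,0,0,0],
    [0.02,-0.001,0,0,0,0,0],
    [0.035,-0.001,0,0,0,0,0],
  ],
)

```text
clock: 6.7
position: [609.7, 94.5, 18.8]
ee_rot: [-3.139, -0.0, -0.035]
force: [0.0, -0.8, 0.1]
grip_width: 0.003
```

Request:
servo_tool(
  moves=[
    [0,0,0.03,0,0,0,0],
    [0,0,0.07,0,0,0,0],
    [0,0,0.11,0,0,0,0],
    [0,0,0.15,0,0,0,0],
    [-0.03,-0.02,0.19,0,0,0,0],
  ],
)

```text
clock: 7.2
position: [584.1, 77.9, 207.7]
ee_rot: [-3.139, -0.002, -0.032]
force: [0.8, 0.5, 0.7]
grip_width: -0.002
```

Request:
servo_tool(
  moves=[
    [-0.03,-0.03,0,0,0,0,0],
    [-0.06,-0.06,0,0,0,0,0],
    [-0.07,-0.08,0,0,0,0,0],
    [-0.07,-0.08,0,0,0,0,0],
    [-0.07,-0.08,0,0,0,0,0],
  ],
)

```text
clock: 7.7
position: [514.8, -2.2, 208.0]
ee_rot: [-3.139, -0.003, -0.033]
force: [-0.1, 0.0, -0.4]
grip_width: 0.005
```

```bash
python3 - <<'E'
from h import *
s=robot.get_state();print(s['position'].round(1),s['ee_rot'].round(3),s['force'].round(2))
snap('wrist','w7');snap('scene','s7')
overlay(load('s7'),np.zeros(3),(220,370,180,290),5,f'pics/s7c.png',[],1.6)
E
```

```text
[514.8  -2.2 208. ] [-3.139e+00 -3.000e-03 -3.300e-02] [-0.09  0.04 -0.44]
```

View pics/s7c.png

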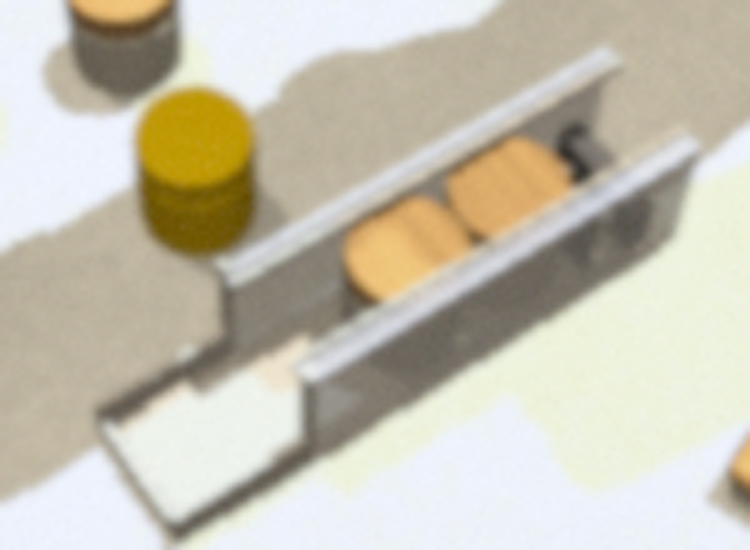

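View pics/w7.png

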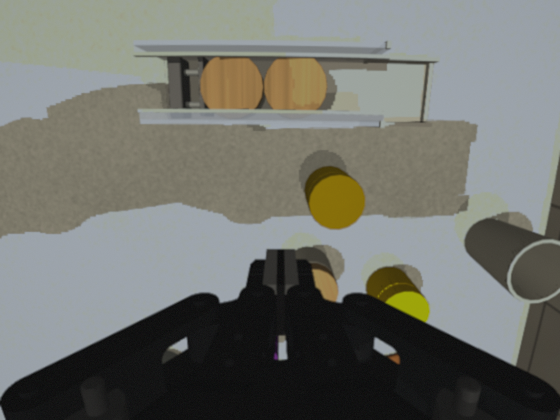

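```bash
python3 - <<'E'
from h import *
z=load('w7');p=np.array([551.4,96.2,-.037])
overlay(z,p,(130,450,20,240),2.5,'pics/w7o.png',[],1.2)
c=ray(z,[(232,84),(296,85)],71);print(c,np.hypot(*(c[1]-c[0])[:2]),Lf(p,c))
overlay(z,p,(130,450,20,240),2.5,'pics/w7o.png',SEG+ring(*Lf(p,c[0]),71)+ring(*Lf(p,c[1]),71),1.2)
W=cloud(z)
# fit cylinders? lid top points
for u in(232,296):
    print(W[84,u].round(1))
E
```

```text
[[475.38616577 100.43031243  71.        ]
 [533.10828395  97.58716821  71.        ]] 57.792096311055296 [[-76.11829455   1.41554692]
 [-18.33051032   0.70957972]]
[475.5 100.4  71.6]
[533.   98.3  72.6]
```

View pics/w7o.png

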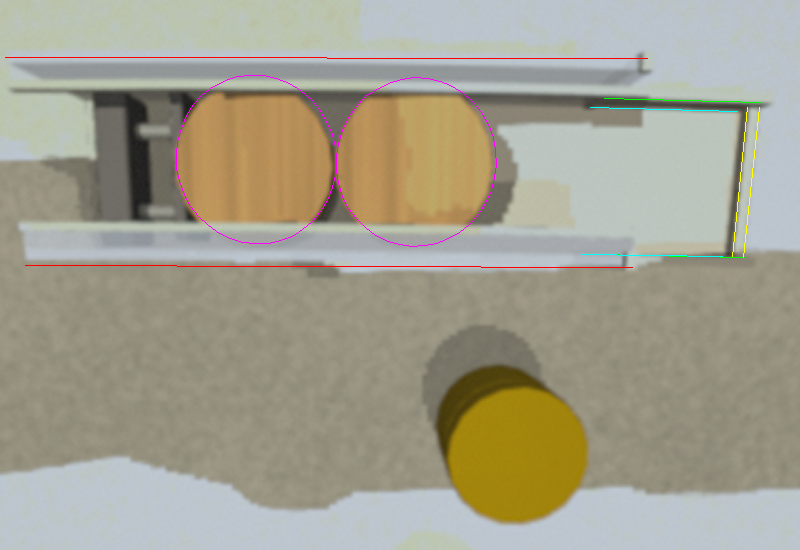

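The lid centres are 58 mm apart, so the old jars touch, and they sit in line. To confirm the stop's compression, I'll compare the plate in the fixed scene camera before and after.

```bash
python3 - <<'E'
from h import *
a=[cv2.resize(cv2.convertScaleAbs(load(t)['im'][180:250,300:370,::-1],alpha=2),None,fx=5.6,fy=7,interpolation=cv2.INTER_CUBIC) for t in('s1','s7')]
cv2.imwrite('pics/cmp.png',np.hstack(a))
z=load('scene0');p=np.array([551.4,96.2,-.037])
for x in(-98,-105,-112): print(x,proj(z,T(p,[[x,0,51],[x,28,51],[x,-28,51]])).round(1).tolist())
E
```

```text
-98 [[328.0, 217.9], [335.5, 226.2], [320.7, 209.7]]
-105 [[330.3, 216.5], [337.8, 224.8], [323.1, 208.4]]
-112 [[332.7, 215.1], [340.1, 223.3], [325.4, 207.0]]
```

View pics/cmp.png

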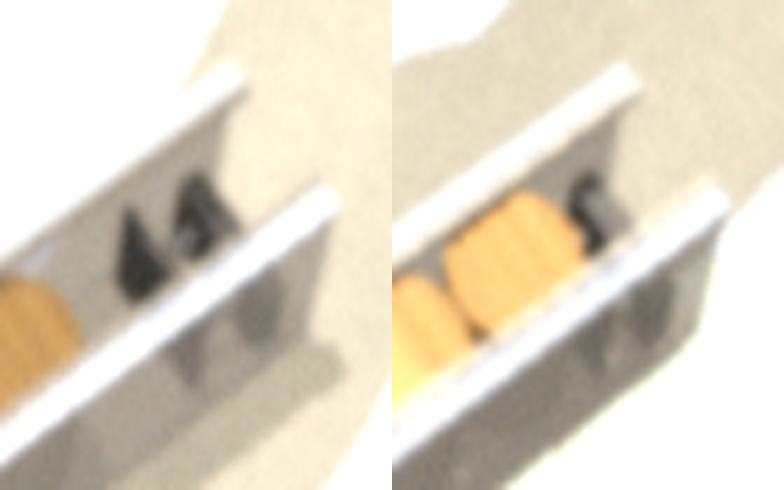

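The plate has moved about 2 px, roughly 6 mm. Step 1 is done. Next is the new jar: I'll check the wrist joint range for the 90° turn.

```bash
python3 - <<'E'
from h import *
s=robot.get_state();print(s['joint_pos'].round(3),s['position'])
snap('top','t7');z=load('t7')
# lid of new jar by colour
hsv=cv2.cvtColor(z['im'],cv2.COLOR_RGB2HSV);W=cloud(z)
p=np.array([551.4,96.2,-.037])
m=(hsv[...,0]>10)&(hsv[...,0]<22)&(hsv[...,1]>80)&(W[...,2]>55)&(W[...,2]<80)
n,l,st,c=cv2.connectedComponentsWithStats(m.astype(np.uint8))
for i in range(1,n):
    if st[i,4]>60: print(st[i],c[i].round(1),ray(z,[c[i]],66).round(1))
E
```

```text
[-0.628  0.168  0.574  1.983 -0.11   1.017 -0.035] [514.90310201  -1.45107634 207.64179818]
[489  95  71   6 325] [523.1  97.3] [[ 815.1 -591.6   66. ]]
[474  96  86  82 700] [491.4 148.6] [[ 687.3 -504.4   66. ]]
[231 206   5  22  87] [233.1 217.1] [[529.8 115.1  66. ]]
[401 216  15  19  71] [405.4 226.5] [[ 502.1 -287.9   66. ]]
[230 230   8  23 147] [233.4 241.2] [[473.2 114.3  66. ]]
[ 21 236  49  85 513] [ 45.9 279.3] [[394.4 533.6  66. ]]
```

Request:
servo_tool(
  moves=[
    [0.005,-0.02,0,0,0,1.6,0],
    [0.01,-0.04,0,0,0,3.2,0.3],
    [0.015,-0.06,0,0,0,4.8,0.6],
    [0.02,-0.08,0,0,0,6.4,1],
    [0.025,-0.1,0,0,0,8,1],
  ],
)

```text
clock: 8.35
position: [540.5, -101.6, 207.1]
ee_rot: [-3.139, -0.001, 0.674]
force: [-0.1, -0.3, 0.4]
grip_width: 0.682
```

Request:
servo_tool(
  moves=[
    [0.001,-0.004,0,0,0,1.6,1],
    [0.002,-0.008,0,0,0,3.2,1],
    [0.003,-0.01,0,0,0,4.8,1],
    [0.004,-0.012,0,0,0,6.4,1],
    [0.004,-0.012,0,0,0,8,1],
  ],
)

```text
clock: 8.85
position: [545.2, -113.2, 206.6]
ee_rot: [-3.139, -0.001, 1.379]
force: [0.2, 0.3, 0.2]
grip_width: 1.0
```

```bash
python3 - <<'E'
from h import *
s=robot.get_state();print(s['position'].round(1),s['ee_rot'].round(3),s['joint_pos'].round(2),s['grip_width'])
snap('wrist','w8')
E
```

```text
[ 545.2 -113.2  206.6] [-3.139e+00 -1.000e-03  1.379e+00] [-0.26  0.24  0.42  1.89 -0.11  1.04  1.58] 0.9998891051479745
```

View pics/w8.png

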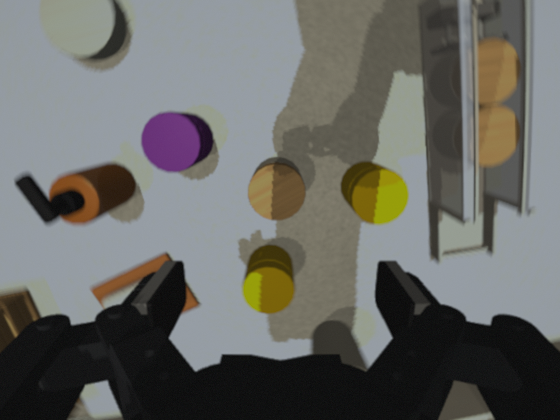

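The wrist view shows the new jar's wooden lid at (276,191), between purple (174,141), yellow (380,195) and yellow (269,287). I'll measure all of them.

```bash
python3 - <<'E'
from h import *
z=load('w8')
for n,px in dict(new=(276,191.5),y1=(380,195),y2=(269,289),pur=(171,141)).items(): print(n,ray(z,[px],66).round(1))
overlay(z,np.zeros(3),(220,420,130,320),3.5,'pics/w8o.png',sum([ring(*ray(z,[px],66)[0][:2],66) for px in((276,191.5),(380,195),(269,289))],[]),1.3)
z0=load('top0');print(ray(z0,[(331,209.3),(289,200),(342.5,167.5)],66))
E
```

```text
new [[ 545.3 -115.8   66. ]]
y1 [[568.5 -14.6  66. ]]
y2 [[ 649.8 -144.3   66. ]]
pur [[ 477.5 -204.7   66. ]]
[[ 545.15815925 -115.26186698   66.        ]
 [ 568.77226392  -16.63083357   66.        ]
 [ 646.1521892  -146.24017428   66.        ]]
```

View pics/w8o.png

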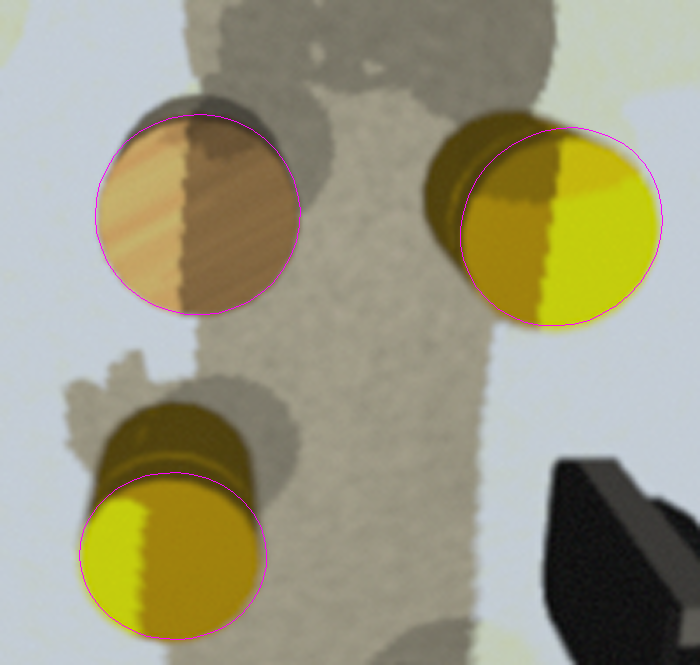

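Request:
servo_tool(
  moves=[
    [0,-0.002,-0.03,0,0,0.9,1],
    [0,-0.002,-0.06,0,0,1.78,1],
    [0,-0.002,-0.09,0,0,1.78,1],
    [0,-0.002,-0.105,0,0,1.78,1],
    [0,-0.002,-0.11,0,0,1.78,1],
  ],
)

```text
clock: 9.4
position: [544.5, -114.6, 94.7]
ee_rot: [-3.135, -0.001, 1.542]
force: [-0.1, -0.0, 0.7]
grip_width: 1.001
```

Request:
servo_tool(
  moves=[
    [0,0,-0.02,0,0,0,1],
    [0,0,-0.035,0,0,0,1],
    [0,0,-0.05,0,0,0,1],
    [0,0,-0.06,0,0,0,1],
    [0,0,-0.06,0,0,0,1],
  ],
)

```text
clock: 9.9
position: [543.8, -114.5, 33.5]
ee_rot: [-3.134, -0.001, 1.541]
force: [0.5, 0.0, 0.0]
grip_width: 1.002
```

```bash
python3 - <<'E'
from h import *
s=robot.get_state();print(s['position'].round(1),s['ee_rot'].round(3),s['force'].round(2),s['grip_width'])
snap('wrist','w9');snap('scene','s9')
overlay(load('s9'),np.zeros(3),(150,310,130,260),4.6,f'pics/s9c.png',[],1.8)
W=cloud(load('w9'))
for px in((175,268),(160,290),(385,268),(400,290)): print(px,W[px[1],px[0]].round())
E
```

```text
[ 543.8 -114.5   33.5] [-3.134e+00 -1.000e-03  1.541e+00] [0.52 0.04 0.01] 1.0022494075867874
(175, 268) [ 533. -156.   85.]
(160, 290) [ 533. -155.  104.]
(385, 268) [535. -70.  86.]
(400, 290) [535. -70. 103.]
```

View pics/w9.png

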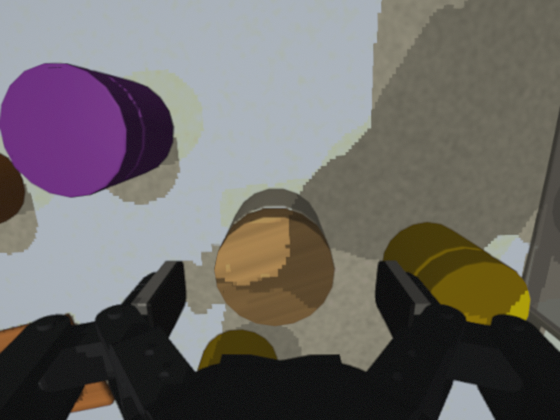

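View pics/s9c.png

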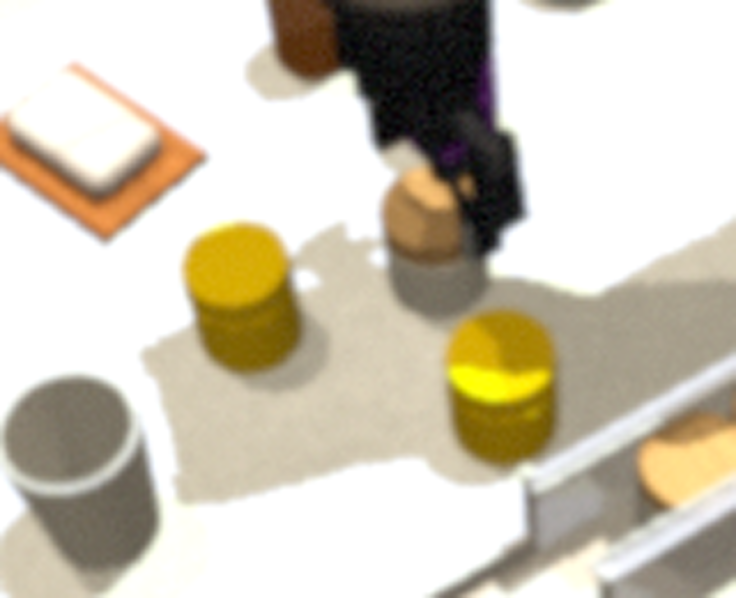

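Request:
servo_tool(
  moves=[
    [0.001,-0.001,-0.01,0,0,0,1],
    [0.001,-0.001,-0.02,0,0,0,1],
    [0.001,-0.001,-0.03,0,0,0,1],
    [0.001,-0.001,-0.033,0,0,0,1],
    [0.001,-0.001,-0.033,0,0,0,1],
  ],
)

```text
clock: 10.5
position: [545.1, -115.7, 1.1]
ee_rot: [-3.134, -0.001, 1.541]
force: [0.5, -0.4, -0.8]
grip_width: 1.0
```

Request:
servo_tool(
  moves=[
    [0,0,0,0,0,0,0.75],
    [0,0,0,0,0,0,0.7],
    [0,0,0,0,0,0,0.6],
    [0,0,0,0,0,0,0.5],
    [0,0,0,0,0,0,0.5],
  ],
  force=25,
)

```text
clock: 11.0
position: [545.3, -115.8, 1.5]
ee_rot: [-3.135, -0.0, 1.541]
force: [-1.3, -0.6, 6.1]
grip_width: 0.672
```

```bash
python3 - <<'E'
from h import *
s=robot.get_state();print(s['position'].round(1),s['ee_rot'].round(3),s['force'].round(2),s['grip_width'])
snap('wrist','w10');snap('scene','s10')
overlay(load('s10'),np.zeros(3),(150,310,130,260),4.6,f'pics/s10c.png',[],1.8)
W=cloud(load('w10'))
for px in((225,268),(220,290),(340,268),(345,290)): print(px,W[px[1],px[0]].round())
E
```

```text
[ 545.3 -115.8    1.5] [-3.135 -0.     1.541] [-1.26 -0.58  6.14] 0.6723079026598129
(225, 268) [ 529. -134.   66.]
(220, 290) [ 538. -137.   65.]
(340, 268) [530. -92.  66.]
(345, 290) [539. -90.  66.]
```

View pics/w10.png

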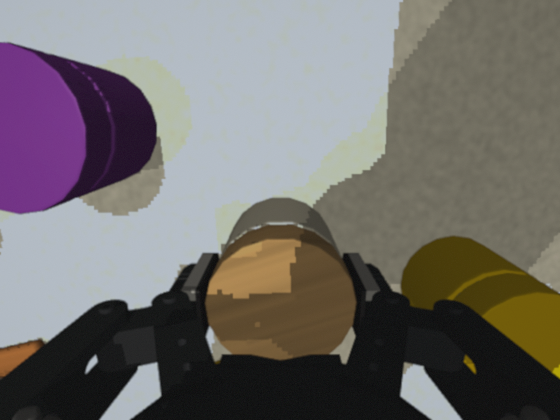

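View pics/s10c.png

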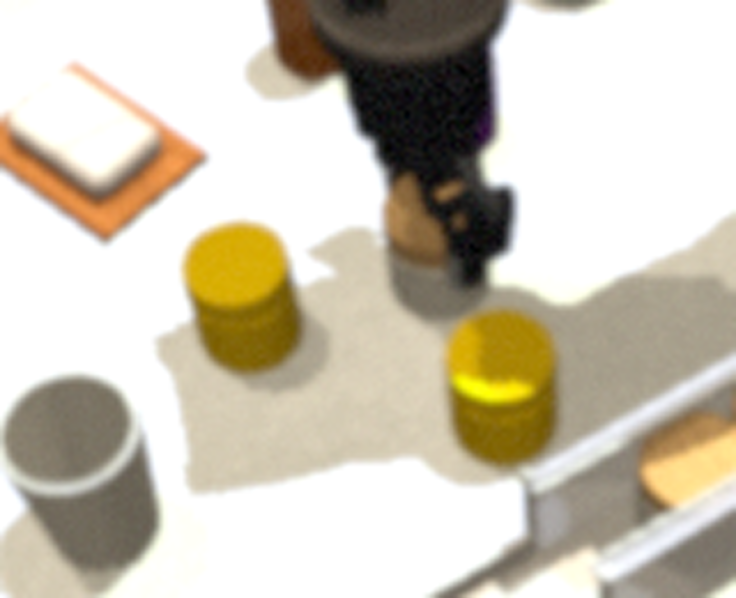

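```bash
python3 - <<'E'
from h import *
z=load('s10');print(proj(z,[[545,-78,h] for h in(5,15,25,35,45)]).round(1).tolist())
W=cloud(z)
for v in range(180,196,2): print(v,W[v,252].round(),W[v,254].round())
E
```

```text
[[253.8, 198.7], [253.6, 196.4], [253.4, 194.1], [253.2, 191.7], [253.0, 189.3]]
180 [559. -55. 116.] [557. -50. 120.]
182 [559. -56. 108.] [557. -50. 112.]
184 [560. -56. 101.] [557. -51. 104.]
186 [558. -59.  89.] [557. -53.  94.]
188 [558. -60.  80.] [555. -56.  81.]
190 [551. -73.  53.] [545. -74.  47.]
192 [552. -73.  45.] [538. -87.  18.]
194 [544. -87.  15.] [538. -88.   9.]
```

Request:
servo_tool(
  moves=[
    [0,0,0.01,0,0,0,0.5],
    [0,0,0.02,0,0,0,0.5],
    [0,0,0.04,0,0,0,0.5],
    [0,0,0.06,0,0,0,0.5],
    [0,0,0.06,0,0,0,0.5],
  ],
)

```text
clock: 11.6
position: [547.0, -116.0, 64.4]
ee_rot: [-3.139, -0.001, 1.541]
force: [0.3, 0.8, -3.6]
grip_width: 0.669
```

```bash
python3 - <<'E'
from h import *
s=robot.get_state();print(s['position'].round(1),s['ee_rot'].round(3),s['force'].round(2),s['grip_width'])
snap('scene','s11')
overlay(load('s11'),np.zeros(3),(150,310,110,240),4.6,f'pics/s11c.png',[],1.8)
E
```

```text
[ 547.  -116.    64.4] [-3.139e+00 -1.000e-03  1.541e+00] [ 0.28  0.83 -3.61] 0.668621316183738
```

View pics/s11c.png

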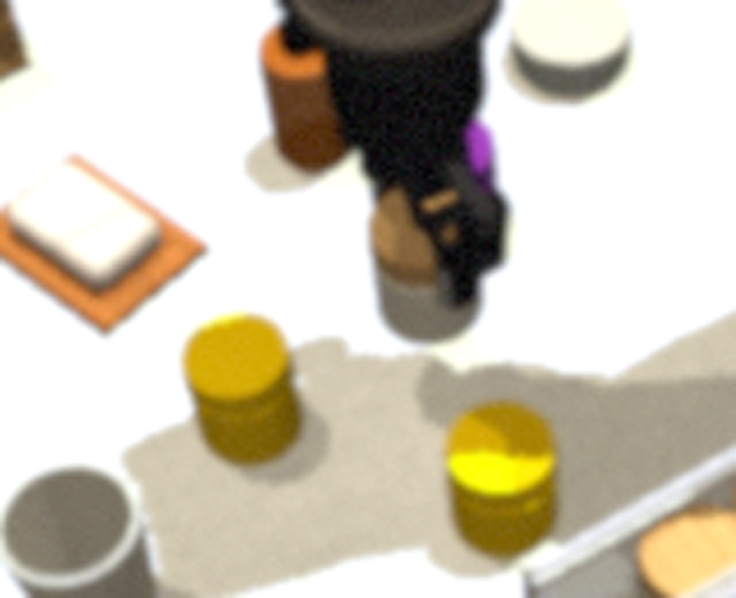

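It's lifted cleanly, weighing about 3.6 N. I'm carrying it high over the yellow decoy to above the bay.

Request:
servo_tool(
  moves=[
    [0,0,0.02,0,0,0,0.5],
    [0.005,0.005,0.04,0,0,0,0.5],
    [0.02,0.02,0.06,0,0,0,0.5],
    [0.035,0.045,0.065,0,0,0,0.5],
    [0.05,0.075,0.065,0,0,0,0.5],
  ],
)

```text
clock: 12.15
position: [596.9, -40.7, 128.5]
ee_rot: [-3.139, -0.001, 1.54]
force: [0.2, 0.3, -3.1]
grip_width: 0.668
```

Request:
servo_tool(
  moves=[
    [0.01,0.03,0,0,0,0,0.5],
    [0.02,0.06,0,0,0,0,0.5],
    [0.03,0.09,0,0,0,0,0.5],
    [0.039,0.115,0,0,0,0,0.5],
    [0.042,0.13,0,0,0,0,0.5],
  ],
)

```text
clock: 12.65
position: [638.9, 91.9, 127.4]
ee_rot: [-3.137, -0.001, 1.542]
force: [-0.2, -0.5, -3.0]
grip_width: 0.666
```

```bash
python3 - <<'E'
from h import *
s=robot.get_state();print(s['position'].round(1),s['ee_rot'].round(3),s['force'].round(2),s['grip_width'])
snap('wrist','w12')
s=robot.get_state();print(s['position'].round(1),s['ee_rot'].round(3))
p=np.array([551.4,96.2,-.037])
overlay(load('w12'),p,(100,460,40,300),2.2,f'pics/w12o.png',SEG,1.4)
E
```

```text
[638.9  91.9 127.4] [-3.137e+00 -1.000e-03  1.542e+00] [-0.2  -0.52 -3.04] 0.6664743813550245
[638.9  93.8 127.4] [-3.137e+00 -2.000e-03  1.543e+00]
```

View pics/w12o.png

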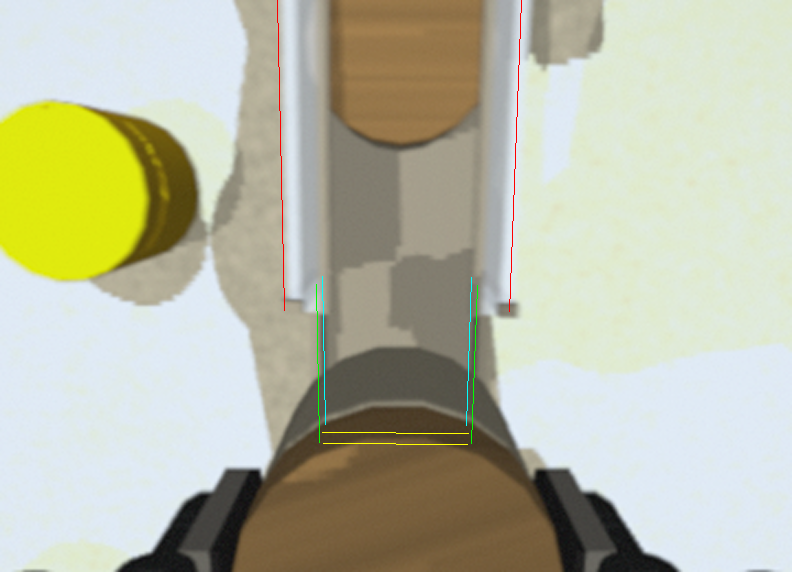

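Request:
servo_tool(
  moves=[
    [0,0,-0.02,0,0,0,0.5],
    [0,0,-0.04,0,0,0,0.5],
    [0,0,-0.055,0,0,0,0.5],
    [0,0,-0.06,0,0,0,0.5],
    [0,0,-0.06,0,0,0,0.5],
  ],
)

```text
clock: 13.2
position: [638.5, 93.2, 66.8]
ee_rot: [-3.136, -0.001, 1.543]
force: [-0.3, -0.0, -1.8]
grip_width: 0.669
```

```bash
python3 - <<'E'
from h import *
s=robot.get_state();print(s['position'].round(1),s['ee_rot'].round(3),s['force'].round(2),s['grip_width'])
snap('wrist','w13');snap('scene','s13')
s=robot.get_state();print(s['position'].round(1),s['ee_rot'].round(3))
p=np.array([551.4,96.2,-.037])
c=Lf(p,s['position']);h=s['position'][2]-1.5
overlay(load('w13'),p,(100,460,60,330),2.2,f'pics/w13o.png',SEG+ring(c[0],c[1],h)+ring(c[0],c[1],h+66),1.4)
overlay(load('s13'),p,(190,340,140,290),4,f'pics/s13o.png',SEG+ring(c[0],c[1],h),1.6)
E
```

```text
[638.5  93.2  66.8] [-3.136e+00 -1.000e-03  1.543e+00] [-0.26 -0.05 -1.81] 0.6687367069057005
[639.3  93.5  68.1] [-3.138e+00 -2.000e-03  1.543e+00]
```

View pics/w13o.png

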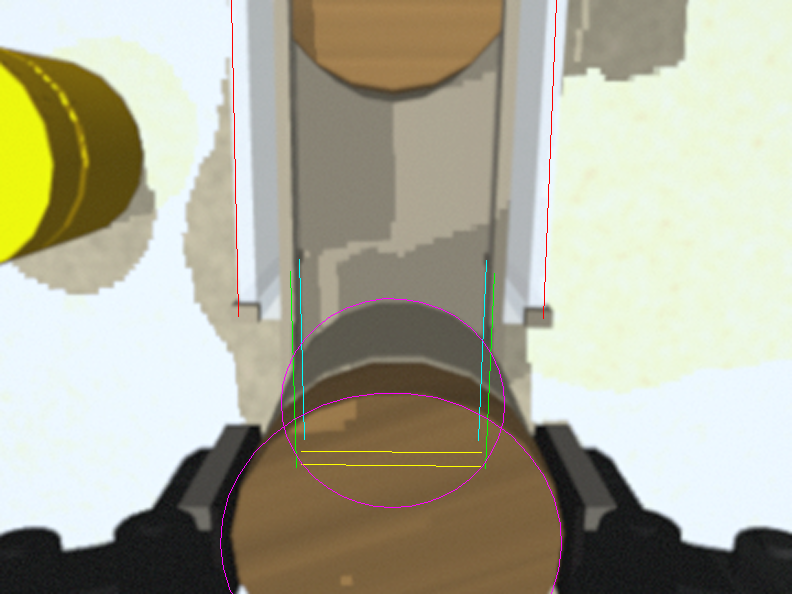

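View pics/s13o.png

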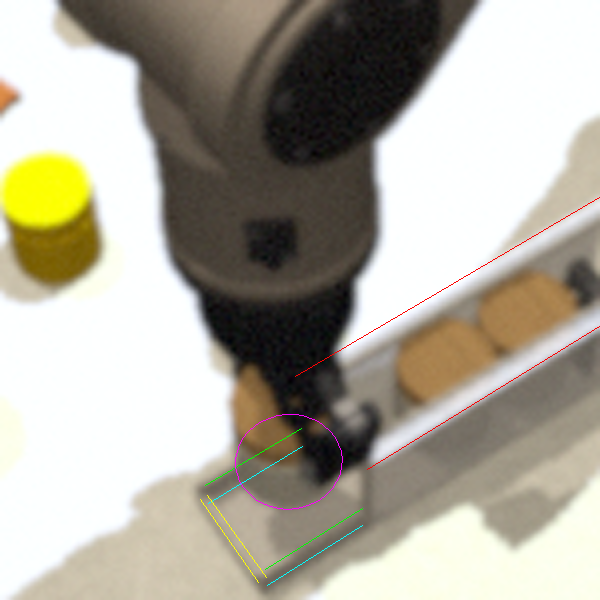

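Jar and bay centres agree to within about 0.6 mm in the wrist view. I'll make a small −y correction and lower in stages.

Request:
servo_tool(
  moves=[
    [0,-0.001,-0.01,0,0,0,0.5],
    [0,-0.001,-0.018,0,0,0,0.5],
    [0,-0.001,-0.026,0,0,0,0.5],
    [0,-0.001,-0.034,0,0,0,0.5],
    [0,-0.001,-0.034,0,0,0,0.5],
  ],
)

```text
clock: 13.8
position: [638.5, 92.4, 32.6]
ee_rot: [-3.136, -0.001, 1.543]
force: [0.1, 1.0, -3.2]
grip_width: 0.67
```

Request:
servo_tool(
  moves=[
    [0,0,-0.003,0,0,0,0.5],
    [0,0,-0.006,0,0,0,0.5],
    [0,0,-0.009,0,0,0,0.5],
    [0,0,-0.012,0,0,0,0.5],
    [0,0,-0.012,0,0,0,0.5],
  ],
)

```text
clock: 14.3
position: [638.2, 92.4, 20.2]
ee_rot: [-3.136, -0.001, 1.543]
force: [0.1, -0.5, -4.0]
grip_width: 0.669
```

```bash
python3 - <<'E'
from h import *
s=robot.get_state();print(s['position'].round(1),s['ee_rot'].round(3),s['force'].round(2),s['wrist_torque'].round(2),s['grip_width'])
snap('wrist','w14')
s=robot.get_state();print(s['position'].round(1),s['ee_rot'].round(3),s['force'].round(2))
overlay(load('w14'),np.array([551.4,96.2,-.037]),(100,460,60,330),2.2,f'pics/w14o.png',[],1.4)
E
```

```text
[638.2  92.4  20.2] [-3.136e+00 -1.000e-03  1.543e+00] [ 0.1  -0.46 -3.97] [ 0.04 -0.02  0.02] 0.6689501897660205
[638.4  92.4  20.4] [-3.136e+00 -1.000e-03  1.543e+00] [ 0.76 -0.64 -3.14]
```

View pics/w14o.png

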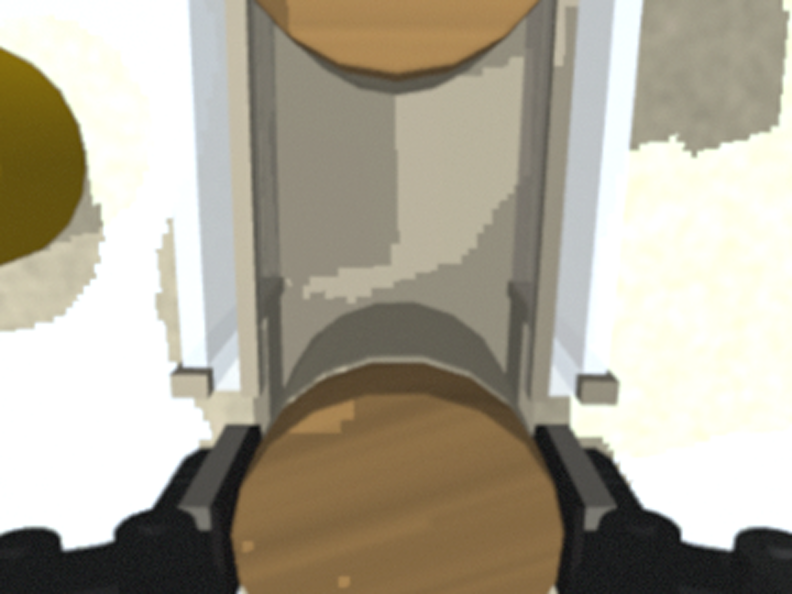

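The jar is between the low sides with no side force. I'm lowering it to the floor.

Request:
servo_tool(
  moves=[
    [0,0,-0.003,0,0,0,0.5],
    [0,0,-0.005,0,0,0,0.5],
    [0,0,-0.007,0,0,0,0.5],
    [0,0,-0.009,0,0,0,0.5],
    [0,0,-0.011,0,0,0,0.5],
  ],
)

```text
clock: 14.85
position: [638.4, 92.4, 9.3]
ee_rot: [-3.136, -0.001, 1.543]
force: [0.3, 0.1, -2.7]
grip_width: 0.667
```

Request:
servo_tool(
  moves=[
    [0,0,-0.001,0,0,0,0.5],
    [0,0,-0.002,0,0,0,0.5],
    [0,0,-0.003,0,0,0,0.5],
    [0,0,-0.003,0,0,0,0.5],
    [0,0,-0.003,0,0,0,0.5],
  ],
)

```text
clock: 15.35
position: [638.5, 92.4, 6.6]
ee_rot: [-3.136, -0.001, 1.543]
force: [-2.8, -0.4, 4.4]
grip_width: 0.671
```

Seated (force flipped to +4.4 N). Release and lift.

Request:
servo_tool(
  moves=[
    [0,0,0,0,0,0,0.72],
    [0,0,0,0,0,0,0.8],
    [0,0,0,0,0,0,0.9],
    [0,0,0,0,0,0,0.95],
    [0,0,0,0,0,0,0.95],
  ],
)

```text
clock: 15.85
position: [638.5, 92.4, 6.6]
ee_rot: [-3.136, -0.001, 1.543]
force: [0.3, 1.1, 0.3]
grip_width: 0.946
```

Request:
servo_tool(
  moves=[
    [0,0,0.01,0,0,0,0.95],
    [0,0,0.03,0,0,0,0.95],
    [0,0,0.06,0,0,0,0.95],
    [0,0,0.1,0,0,0,0.95],
    [0,0,0.14,0,0,0,0.95],
  ],
)

```text
clock: 16.35
position: [638.2, 92.2, 148.6]
ee_rot: [-3.136, -0.001, 1.543]
force: [0.8, 0.3, 0.5]
grip_width: 0.947
```

```bash
python3 - <<'E'
from h import *
s=robot.get_state();print(s['position'].round(1),s['ee_rot'].round(3),s['force'].round(2),s['grip_width'])
snap('wrist','w15');snap('scene','s15')
p=np.array([551.4,96.2,-.037])
overlay(load('w15'),p,(100,460,40,310),2.2,f'pics/w15o.png',SEG+ring(87,0,71),1.4)
overlay(load('s15'),p,(190,370,170,300),4.3,f'pics/s15o.png',[],1.6)
E
```

```text
[638.2  92.2 148.6] [-3.136e+00 -1.000e-03  1.543e+00] [0.81 0.31 0.52] 0.9465621792739459
```

View pics/w15o.png

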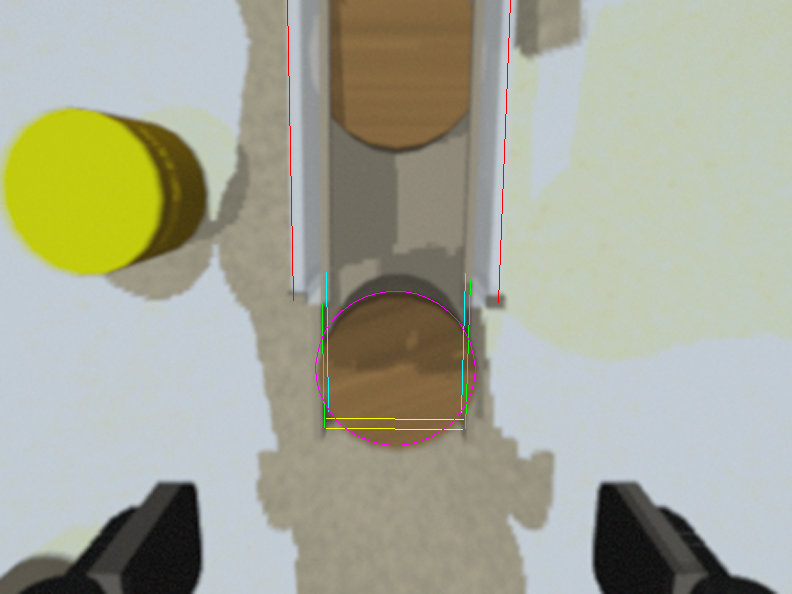

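View pics/s15o.png

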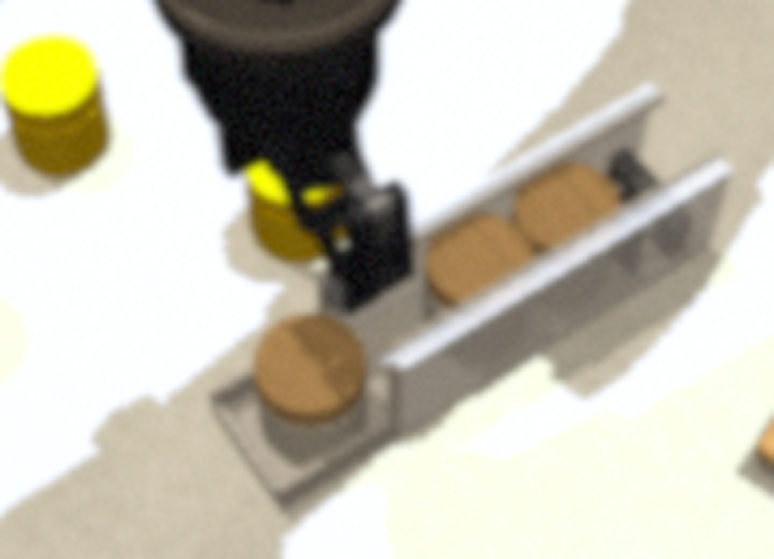

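The new jar stands squarely in the bay at lane (87, 0). I'm turning back, shutting the fingers, and going behind it over the lip.

Request:
servo_tool(
  moves=[
    [0.012,0,0,0,0,-1.6,0.5],
    [0.024,0,0,0,0,-3.2,0],
    [0.036,0,0,0,0,-4.8,0],
    [0.046,-0.001,0,0,0,-6.4,0],
    [0.056,-0.001,0,0,0,-8,0],
  ],
)

```text
clock: 16.95
position: [697.8, 91.4, 153.3]
ee_rot: [3.139, -0.004, 0.838]
force: [-0.4, -0.3, -0.7]
grip_width: 0.092
```

Request:
servo_tool(
  moves=[
    [0,0,0,0,0,-1.7,0],
    [0,0,0,0,0,-3.4,0],
    [0,0,0,0,0,-5.1,0],
    [0,0,0,0,0,-6.8,0],
    [0,0,0,0,0,-8.4,0],
  ],
)

```text
clock: 17.45
position: [697.7, 91.5, 153.6]
ee_rot: [3.139, -0.004, 0.099]
force: [0.4, 0.4, -0.9]
grip_width: -0.002
```

Request:
servo_tool(
  moves=[
    [0,0,0,0,0,-1.7,0],
    [0,0,0,0,0,-1.7,0],
    [0,0,0,0,0,-1.7,0],
    [0,0,0,0,0,-1.7,0],
    [0,0,0,0,0,-1.7,0],
  ],
)

```text
clock: 17.95
position: [697.8, 91.4, 153.8]
ee_rot: [3.139, -0.004, -0.047]
force: [-0.6, 0.2, -0.7]
grip_width: -0.003
```

Request:
servo_tool(
  moves=[
    [0,0,-0.03,0,0,0.1,0],
    [0,0,-0.06,0,0,0.1,0],
    [0,0,-0.09,0,0,0.1,0],
    [0,0,-0.115,0,0,0.1,0],
    [0,0,-0.134,0,0,0.1,0],
  ],
)

```text
clock: 18.45
position: [697.2, 91.4, 18.1]
ee_rot: [3.139, -0.003, -0.037]
force: [0.5, -0.4, -0.7]
grip_width: 0.002
```

Request:
servo_tool(
  moves=[
    [-0.005,0,0,0,0,0,0],
    [-0.01,0,0,0,0,0,0],
    [-0.015,0.001,0,0,0,0,0],
    [-0.02,0.001,0,0,0,0,0],
    [-0.025,0.001,0,0,0,0,0],
  ],
)

```text
clock: 18.95
position: [672.7, 92.6, 19.4]
ee_rot: [3.14, -0.005, -0.037]
force: [2.1, 0.3, 1.7]
grip_width: -0.006
```

```bash
python3 - <<'E'
from h import *
s=robot.get_state();print(s['position'].round(1),s['ee_rot'].round(3),s['force'].round(2),s['grip_width'])
snap('wrist','w16');snap('scene','s16')
overlay(load('s16'),np.zeros(3),(190,370,170,300),4.3,f'pics/s16o.png',[],1.6)
E
```

```text
[672.7  92.6  19.4] [ 3.14  -0.005 -0.037] [2.1  0.29 1.72] -0.005972245909074122
```

View pics/w16.png

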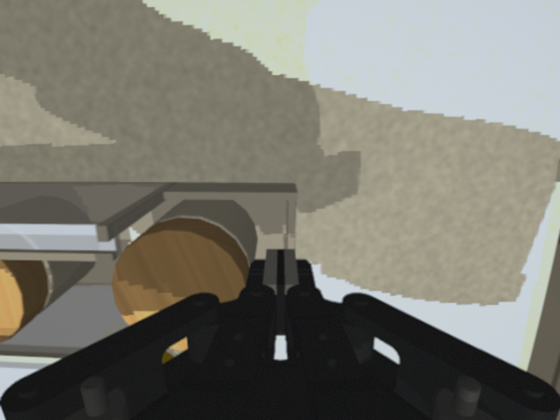

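View pics/s16o.png

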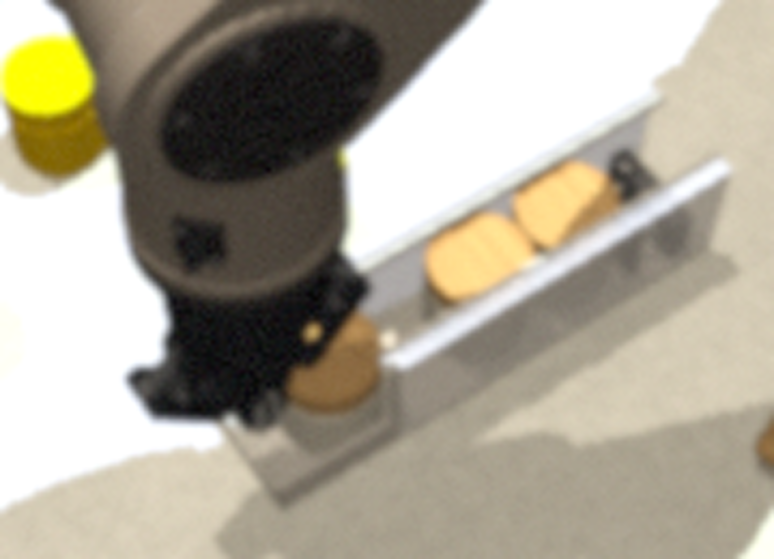

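Request:
servo_tool(
  moves=[
    [-0.004,0,0,0,0,0,0],
    [-0.008,0,0,0,0,0,0],
    [-0.012,0,0,0,0,0,0],
    [-0.016,0.001,0,0,0,0,0],
    [-0.02,0.001,0,0,0,0,0],
  ],
)

```text
clock: 19.55
position: [651.6, 93.7, 18.8]
ee_rot: [3.14, -0.004, -0.037]
force: [2.2, 0.2, 1.5]
grip_width: -0.0
```

Request:
servo_tool(
  moves=[
    [-0.003,0,0,0,0,0,0],
    [-0.006,0,0,0,0,0,0],
    [-0.009,0,0,0,0,0,0],
    [-0.012,0,0,0,0,0,0],
    [-0.014,0,0,0,0,0,0],
  ],
)

```text
clock: 20.05
position: [637.3, 93.7, 18.8]
ee_rot: [3.14, -0.004, -0.037]
force: [3.2, -0.5, 0.6]
grip_width: 0.0
```

```bash
python3 - <<'E'
from h import *
s=robot.get_state();print(s['position'].round(1),s['ee_rot'].round(3),s['force'].round(2),s['grip_width'])
snap('wrist','w17');snap('scene','s17')
overlay(load('s17'),np.zeros(3),(220,370,170,280),5.2,f'pics/s17o.png',[],1.6)
E
```

```text
[637.3  93.7  18.8] [ 3.14  -0.004 -0.037] [ 3.17 -0.54  0.62] 0.00023541233772395883
```

View pics/w17.png

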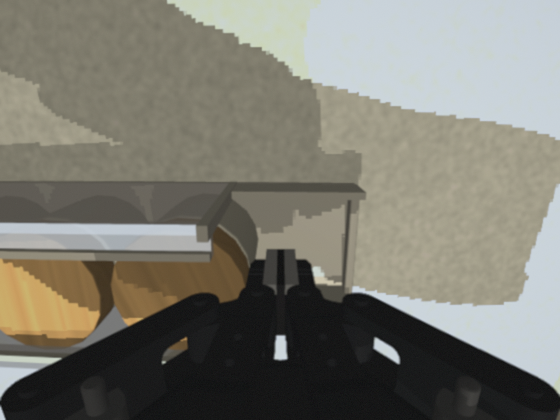

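View pics/s17o.png

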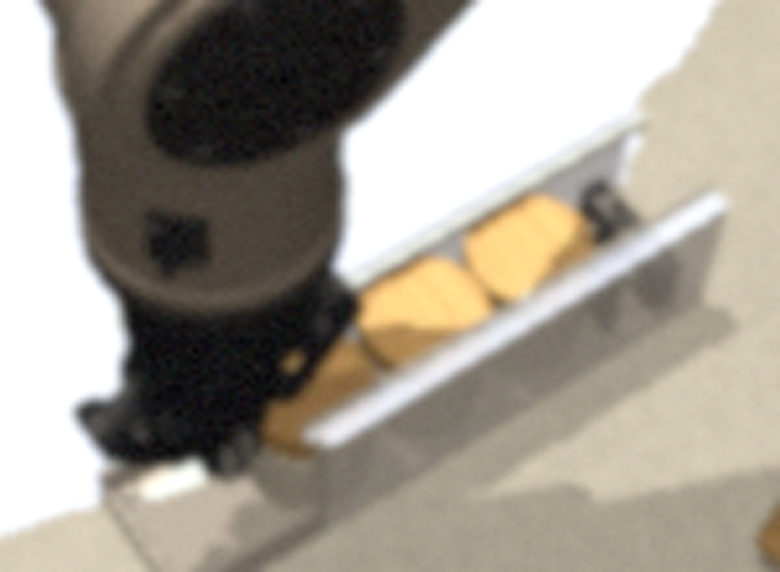

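A few mm left. Creeping in.

Request:
servo_tool(
  moves=[
    [-0.001,0,0,0,0,0,0],
    [-0.002,0,0,0,0,0,0],
    [-0.003,0,0,0,0,0,0],
    [-0.004,0,0,0,0,0,0],
    [-0.005,0,0,0,0,0,0],
  ],
)

```text
clock: 20.65
position: [632.5, 93.7, 18.8]
ee_rot: [3.14, -0.004, -0.037]
force: [7.2, -0.3, -1.4]
grip_width: 0.001
```

Contact: the force jumped to 7.2 N, so the new jar is against the row. Back off, lift away and check.

Request:
servo_tool(
  moves=[
    [0.002,0,0,0,0,0,0],
    [0.005,0,0,0,0,0,0],
    [0.01,0,0,0,0,0,0],
    [0.02,-0.001,0,0,0,0,0],
    [0.03,-0.001,0,0,0,0,0],
  ],
)

```text
clock: 21.15
position: [663.4, 92.6, 18.8]
ee_rot: [3.14, -0.004, -0.037]
force: [0.5, -0.0, -0.5]
grip_width: 0.002
```

Request:
servo_tool(
  moves=[
    [0,0,0.03,0,0,0,0],
    [0,0,0.07,0,0,0,0],
    [0,0,0.11,0,0,0,0],
    [0,0,0.15,0,0,0,0],
    [-0.03,-0.02,0.19,0,0,0,0],
  ],
)

```text
clock: 21.65
position: [637.9, 76.2, 207.7]
ee_rot: [3.139, -0.006, -0.034]
force: [0.4, 0.2, -0.1]
grip_width: -0.002
```

Request:
servo_tool(
  moves=[
    [-0.03,-0.03,0,0,0,0,0],
    [-0.06,-0.06,0,0,0,0,0],
    [-0.09,-0.08,0,0,0,0,0],
    [-0.1,-0.08,0,0,0,0,0],
    [-0.1,-0.08,0,0,0,0,0],
  ],
)

```text
clock: 22.15
position: [537.6, -4.0, 208.3]
ee_rot: [3.14, -0.006, -0.035]
force: [0.0, 0.4, -0.1]
grip_width: 0.002
```

```bash
python3 - <<'E'
from h import *
s=robot.get_state();print(s['position'].round(1),s['ee_rot'].round(3),s['force'].round(2))
snap('wrist','w18');snap('scene','s18')
p=np.array([551.4,96.2,-.037])
overlay(load('w18'),p,(100,450,10,240),2.2,'pics/w18o.png',SEG+ring(-76,1,71)+ring(-18,1,71)+ring(40,1,71),1.3)
a=[cv2.resize(cv2.convertScaleAbs(load(t)['im'][180:250,300:370,::-1],alpha=2),None,fx=5,fy=7,interpolation=cv2.INTER_CUBIC) for t in('s1','s18')]
cv2.imwrite('pics/cmp2.png',np.hstack(a))
overlay(load('s18'),np.zeros(3),(160,370,150,300),3.7,f'pics/s18o.png',[],1.6)
E
```

```text
[537.6  -4.  208.3] [ 3.14  -0.006 -0.035] [ 0.05  0.35 -0.1 ]
```

View pics/w18o.png

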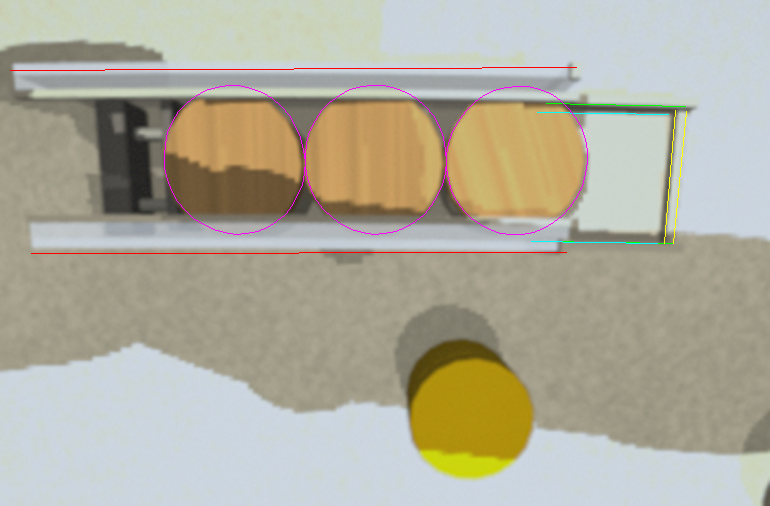

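View pics/s18o.png

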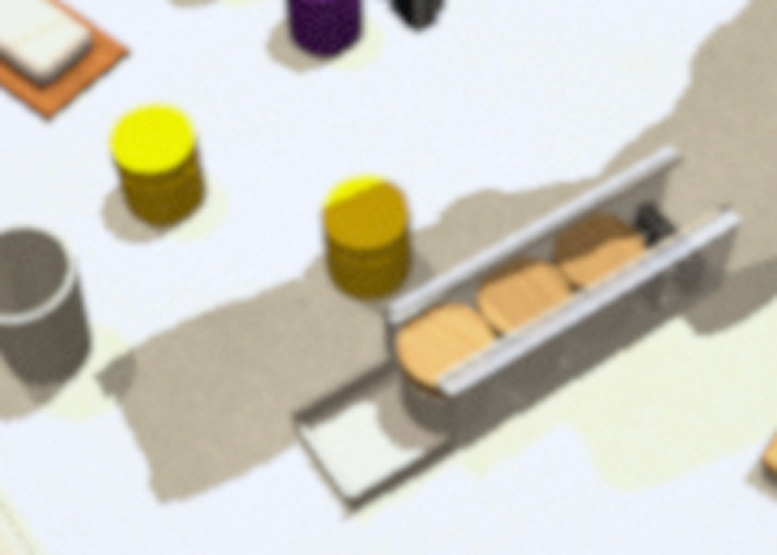

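View pics/cmp2.png

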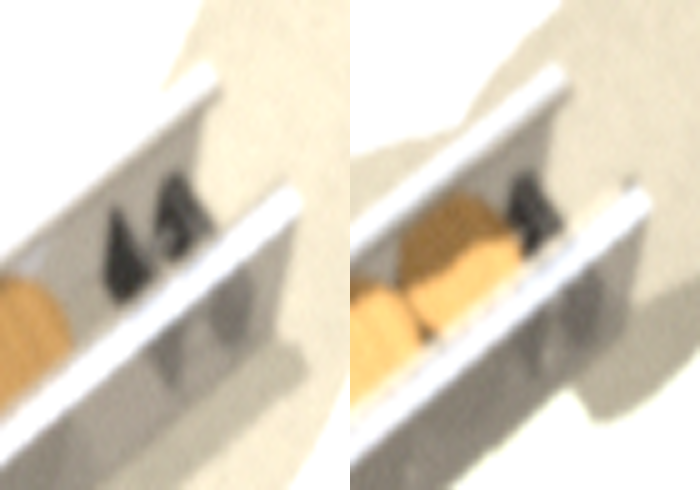

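The three lids match a touching row (58 mm spacing, lane x ≈ −76, −18, 40), and the stop plate is still about 7 mm in. Everything is upright and the arm is clear, so I'm handing in.

```bash
python3 - <<'E'
from rig import job
print(job.finish_job())
E
```

```text
the job is handed in; nothing more can be done
None
```

The lane is restocked and the job is handed in at about 22 s of the 72 s allowed; it reports no verdict.

**What I did:** With shut fingers I pushed the two old jars forward together until they pressed the stop. I then lifted the wooden-lidded new jar into the loading bay and slid it up until the push force jumped from 3.2 to 7.2 N on contact.

**Last checks:**
- **Jars:** the three lids sit at lane x of about −76, −18 and +40 mm. That is 58 mm apart, so they touch, upright and in line.
- **Stop:** it is pressed in about 6–7 mm. The force rise during the push (about 2.9 N) and the plate's shift in the scene camera agree on this. I did not read it directly.
- **Rest of the scene:** the arm is clear with no force on it. The look-alikes beside the lane stand where they were. I did not re-measure every bystander at the end, but nothing touched them.

**Disagreements:**
- **Fingertips:** the cameras showed the shut fingertips about 32 mm above the stated tool point. I worked at heights that were safe either way.
- **Lane position:** the top and wrist cameras differed by about 3 mm across the lane, so I used the average and aligned the new jar by the wrist view.
- **Stop face:** my first picture estimate put the untouched face 6 mm or more farther forward than touch did, at about −104 to −107 mm against −98 mm. I went by the force.

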